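# Set up the drinks valves and check the portion gauge

## Task

Get the drinks dispenser ready: push every knob lying on the blue mat fully down onto the square spindle of the valve with its own colour, and lift the steel sample cup off its hook and stand it upright in the middle of the round plate of the drip tray. Only then test the sprung portion gauge: pull the orange handle out until its needle is in the blue band, hold it there for a good second, ease it fully home, then do the same at the red band, without pulling far past the red one or letting the handle snap back. Leave the sugar jar, the mug and the creamer tub where they are.

Things in the scene. Friction and masses are not known exactly. Their poses are not given: they have to be found in the camera images.
- knob_red: red knob: round skirt 50 mm across, 22 mm high; on it a bar grip (44 mm along the knob's x, 14 mm along y, from 22 to 46 mm above the underside). A square bore 14.5 mm wide, 16 mm deep from below, its sides parallel to the bar. Origin: centre of the underside, z up. Starts upright on the blue mat; may be absent
- valve_red_seat (a point): seat of the valve with the red collar on the steel deck: centre of the collar's top face (72 mm across, 50 mm above the table), where a fitted knob's underside rests. From it rises a brass spindle, 12 mm square for 10 mm, then 8 mm square for 4 mm more. x, y parallel to the spindle's sides; valves stand 100 mm apart
- knob_blue: blue knob: round skirt 50 mm across, 22 mm high; on it a bar grip (44 mm along the knob's x, 14 mm along y, from 22 to 46 mm above the underside). A square bore 14.5 mm wide, 16 mm deep from below, its sides parallel to the bar. Origin: centre of the underside, z up. Starts upright on the blue mat; may be absent
- valve_blue_seat (a point): seat of the valve with the blue collar on the steel deck: centre of the collar's top face (72 mm across, 50 mm above the table), where a fitted knob's underside rests. From it rises a brass spindle, 12 mm square for 10 mm, then 8 mm square for 4 mm more. x, y parallel to the spindle's sides; valves stand 100 mm apart
- knob_yellow: yellow knob: round skirt 50 mm across, 22 mm high; on it a bar grip (44 mm along the knob's x, 14 mm along y, from 22 to 46 mm above the underside). A square bore 14.5 mm wide, 16 mm deep from below, its sides parallel to the bar. Origin: centre of the underside, z up. Starts upright on the blue mat; may be absent
- valve_yellow_seat (a point): seat of the valve with the yellow collar on the steel deck: centre of the collar's top face (72 mm across, 50 mm above the table), where a fitted knob's underside rests. From it rises a brass spindle, 12 mm square for 10 mm, then 8 mm square for 4 mm more. x, y parallel to the spindle's sides; valves stand 100 mm apart
- cup: steel sample cup, 62 mm across, rim 55 mm high, with a rigid bail in its y-z plane: straps at y = +-31 mm up to a flat crossbar (66 x 8 mm, from 100 to 106 mm above the foot) and on it a green grip block (16 mm along x, 24 mm along y, from 106 to 134 mm). Origin: centre of the underside, z up. 160 g. At the start it hangs by the crossbar on the hook
- hook_rest (a point): top face of the flat steel hook (12 mm wide strip, 6 mm thick, 155 mm above the table) under the cup's crossbar. The hook's open end points along this frame's -x, where an upturned lip at x = -19 to -23 mm rises 14 mm above this face; its post (14 mm thick, rising to 10 mm above this face) is at x = +55 mm
- tray_mid (a point): centre of the top face of the low black drip tray (110 mm square, 14 mm high) with a round aluminium plate 90 mm across with a darker disc in its middle
- draw (a joint): draw-out of the sprung portion gauge's orange handle, m: 0 fully home, growing as it is pulled along the gauge's -x, stop at 0.16. The spring pulls it home with 2.7 N at 0 and 45 N/m more; it is damped
- draw_grip (a point): point on the axis of the upright orange handle, 60 mm above the table; the handle is 16 mm along x, 36 mm along y, from 13 to 77 mm above the table. Pulled out along -x of this frame (roughly towards the robot). Behind it (+x) at home is a free gap of 47 mm and then the gauge's black housing, 66 mm tall
- draw_needle (a point): middle of the thin black needle that the orange handle carries over the white scale, 34 mm to the handle's +y side; moves with the handle; same axes as draw_grip
- mark_blue_mid (a point): middle of the blue band on the gauge's white scale (12 mm long along the pull); axes as draw_grip; the needle is in the band within 6 mm either way along x
- mark_red_mid (a point): middle of the red band on the gauge's white scale (12 mm long along the pull), further out than the blue one; axes as draw_grip
- sugar: bystander: round white sugar jar, 60 mm diameter, 100 mm tall. Origin: centre of the underside
- mug: bystander: white ceramic mug, 80 mm diameter, 90 mm tall, handle at its +y side. Origin: centre of the underside
- creamer: bystander: low white creamer tub with a blue lid, 56 mm diameter, 45 mm tall. Origin: centre of the underside
Mind the look-alikes: they are no part of the job. What is shaped like the cup but turquoise or yellow is not meant. Leave any pink look-alike of the knob_blue alone.

How it is judged:
By the outcome, as a careful person would: the job done as asked, in the order asked, and still so for the second after the job is handed in, with the robot touching nothing.
Of knob_red, knob_blue, knob_yellow only 2 to 3 are there at a start; the rules pass over those that are not, and their reading is None.
At some moment in a run one of knob_red, knob_blue, knob_yellow may be knocked a few centimetres aside while the robot is not near it.
It also fails if it takes over 210 s, if anything falls off the work surface, if the arm or the gripper's body presses on something with over 40 N, if the wrist force passes 120 N, or if a joint passes its speed limit or range.

## Robot

A 6-joint arm with a two-finger parallel gripper is mounted at the origin on the work surface. World frame = base frame: x ahead of the robot, y to its left, z up, the work surface at z = 0. Lengths are in mm, angles in degrees, forces in N, time in s.
With the tool pointing down it reaches from about 300 to 850 mm from the base axis. Payload 4.2 kg.
Tool frame: the origin (TCP) lies on the centre line of the jaws, within the pads' length; the fingertips stand 14 mm ahead of it and the grasp point (between the pads) lies 5 mm behind it; z points along the fingers, y is the line along which they close (so a half turn about z gives the same grasp; the last joint's range is limited). The gripper opens to 91 mm and grips with 3 to 60 N. Pads are 32 mm wide; open, the fingers measure 118 mm over their backs; the gripper's body (76 mm by 178 mm) begins 60 mm behind the grasp point.
Start: joints at [75.287, 18.312, 89.639, -0, 72.044, -1.146], TCP at [134.892, 558.969, 227.976] pointing down, gripper open.
Joint ranges: [-177.97, 177.97], [-48.28, 115.42], [12.27, 149.76], [-77.06, 257.06], [2.81, 150.46], [-146.56, 146.56]. Speed limits (degrees/s): [147.25, 147.25, 180, 180, 180, 180].

## Interface

Orientations are given as [roll, pitch, yaw] about the fixed x, y, z axes, in that order (R = Rz(yaw) Ry(pitch) Rx(roll)).
In Python, from workcell import * gives the robot as it stands. The module is installed in compiled form; this text tells all that it offers.
- The arm moves only by the shell command python3 -m crank 'ROWS' [FORCE]. ROWS is JSON, a list of rows, each an object of numbers: "grip": the finger opening in m, from 0 to 0.0912; "x", "y", "z": the shift along the tool's x, y, z in m; "yaw": the turn about the tool's z in rad. In form: [{"grip": .., "x": .., "y": .., "z": .., "yaw": ..}, ...]. A call has exactly 5 rows; each row is the pose to reach, as a shift and turn from the pose commanded when the call began, along the tool's axes at that moment; what a row does not reach only later rows make up. A row lasts 1/12 s, in which the tool goes at most 41.7 mm and 7.16 degrees, less where a joint would pass 70% of its speed; a pose out of reach is approached as far as the arm can. A call with a gripper value outside its range is refused whole. The fingers move at their own pace and stop on an object; FORCE is the grip in N (left out, the last holds). Time passes only in rows, so rows that repeat a pose let the fingers close, or fill a call up. It gives the time, the measured TCP pose, the force, the opening and the grip force at its end, in the units of the state.
- state(): the state, without advancing time (a new reading comes with each control period).
- grab_frame(name): name is "side" or "top"; returns the picture (400x640x3 uint8, red, green, blue); there is no depth.
- camera_model(name): a dict with "intrinsics" (3x3 intrinsics, pixels), "R" (3x3) and "t" (3): a world point X has camera coordinates R X + t. Camera axes: x right, y down, z forward; pixel columns grow to the right and rows downward; lengths in mm; the calibration is good to about 2 mm. A picture is of the moment at which its call begins. camera_model takes no time and is no camera call.
- job_done(): hands the job in; it is judged then, once.
The state is a dict: "time_s": time; "qpos": joint angles; "qvel": joint speeds; "effort": joint torques, N m; "ee_pos": TCP position; "ee_rot": TCP orientation; "force": force on the tool from outside, world axes, zero at the start; "torque": the same for the moment, N m; "gripper_width": finger opening in mm; "gripper_force": force on a finger pad.
Only numpy, scipy, OpenCV 4.12 (cv2) and the standard library are available. Lean on these libraries where they do the work, as an engineer would, in place of code of your own. Each camera call takes 0.05 s, during which the arm holds its last target. There are 200 camera calls.

## Working session

There is one attempt and no reset: what is moved stays moved. The work goes in short steps, Python scripts to look and compute and a shell command to move; the robot and the scene stay as the last step left them, time stands still between calls to the robot, and variables do not carry over. Pictures are saved under pics/ and viewed, at most 14 in all, crops included, and the job is handed in when it is done.

```bash
mkdir -p pics; ls; python3 - <<'E'
from workcell import *
import cv2
for n in("side","top"):
    cv2.imwrite(f"pics/{n}0.png",grab_frame(n)[:,:,::-1]); m=camera_model(n); print(n,m["intrinsics"],m["R"],m["t"])
print(state())
E
```

```text
pics
side [[445.57438799   0.         317.55392846]
 [  0.         445.57438799 205.0580459 ]
 [  0.           0.           1.        ]] [[ 0.7114632  -0.7023794   0.02198386]
 [-0.43023841 -0.46011126 -0.77665471]
 [ 0.55562129  0.54310295 -0.62954283]] [-330.33674242  324.23024455 1142.39177121]
top [[498.53724095   0.         319.686664  ]
 [  0.         498.53724095 198.34257305]
 [  0.           0.           1.        ]] [[ 0.00131724 -0.99989771  0.01424211]
 [-0.98633515 -0.00364544 -0.16471088]
 [ 0.16474595 -0.01383053 -0.98623906]] [  42.97895952  533.04746481 1356.43735775]
{'time_s': 0.1, 'qpos': array([ 7.52866488e+01,  1.83475800e+01,  8.96989047e+01, -1.60362377e-03,
        7.20434858e+01, -1.14709662e+00]), 'qvel': array([-0.0265209 , -0.12018205, -0.12254954,  0.027758  ,  0.01997968,
        0.01728258]), 'effort': array([-5.94870053e-04, -4.13334632e+01, -2.32510275e+01,  7.28288549e-02,
        4.20979725e-02, -4.00749173e-05]), 'ee_pos': array([134.78900189, 558.54262256, 227.21178878]), 'ee_rot': array([-1.79910017e+02, -2.76714543e-04,  1.66434241e+02]), 'force': array([-0.40395855,  0.07603044,  0.71199202]), 'torque': array([-0.07590607,  0.00422203, -0.010657  ]), 'gripper_force': 0.0, 'gripper_width': 91.04799982301749}
```

View pics/top0.png

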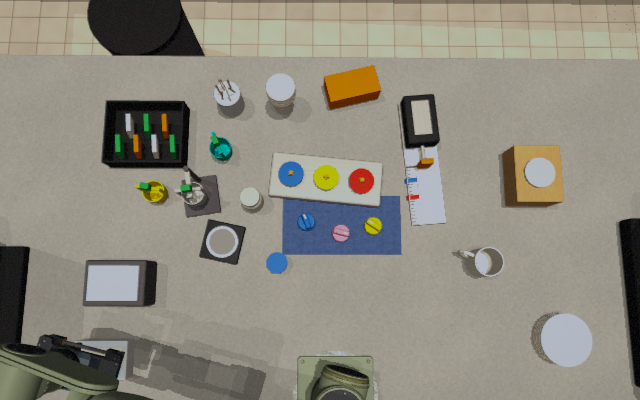

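View pics/side0.png

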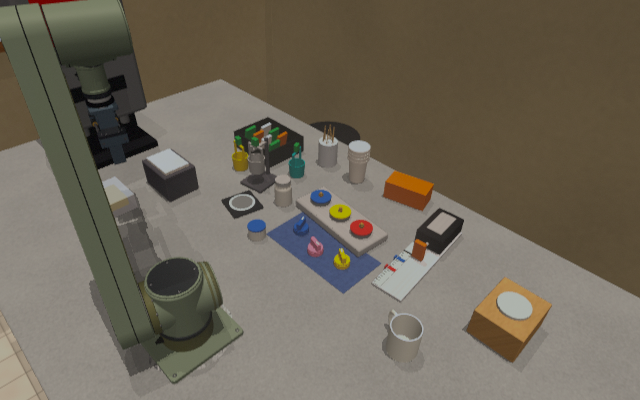

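The top view shows these candidates:
- **Knobs:** blue at (306,222), yellow at (373,226), and a pink look-alike at (341,233). Red is absent.
- **Cups:** the steel one on its hook at (193,192), a yellow look-alike at (153,192), and a turquoise one at (221,149).
- **Cup target and gauge:** tray at (222,241), orange handle at (427,160).

I'll check these in close crops.

```bash
python3 - <<'E'
import cv2
t=cv2.imread("pics/top0.png");s=cv2.imread("pics/side0.png")
def c(im,x,y,w,h,k,n): cv2.imwrite(f"pics/{n}.png",cv2.resize(im[y:y+h,x:x+w],None,fx=k,fy=k,interpolation=cv2.INTER_CUBIC))
c(t,265,145,130,100,6,"tk"); c(t,130,130,120,140,4.2,"tc"); c(t,395,90,60,140,4.2,"tg"); c(s,215,110,110,110,5,"sc")
a=cv2.imread("pics/tc.png");b=cv2.imread("pics/tg.png");cv2.imwrite("pics/tcg.png",cv2.hconcat([a,b]))
E
```

```text
(no output)
```

View pics/tk.png

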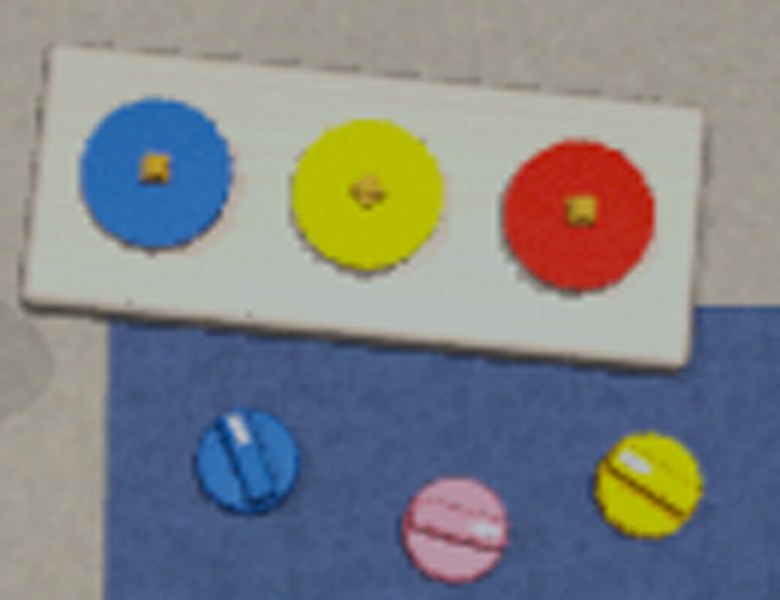

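View pics/tcg.png

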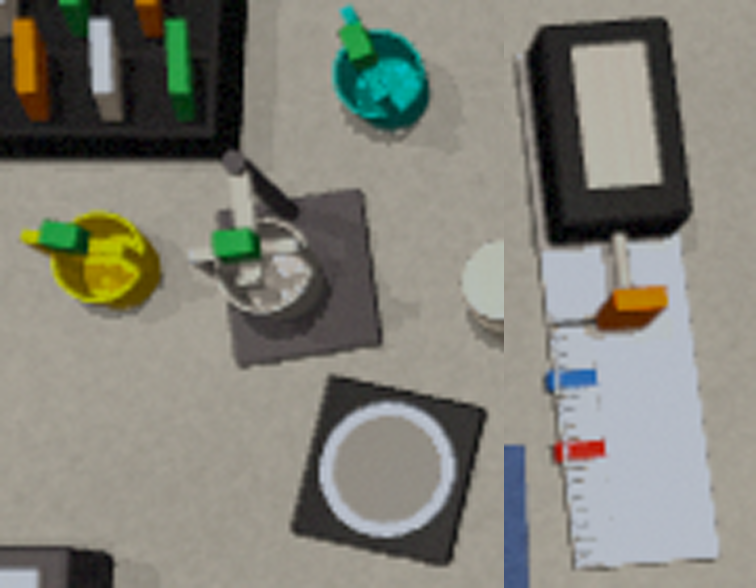

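View pics/sc.png

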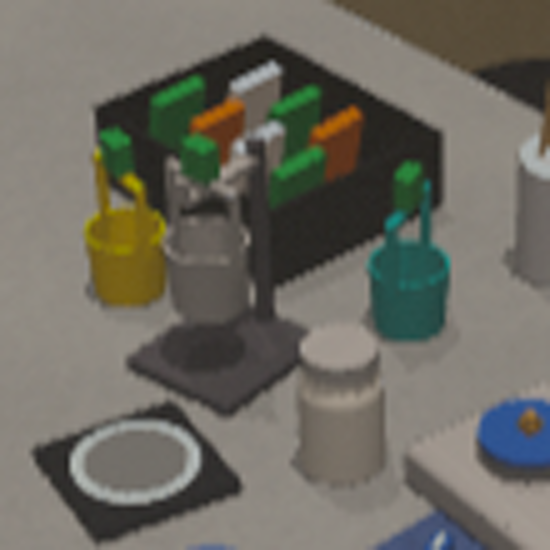

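The crops confirm the choices:
- **Knobs:** the blue knob's bar runs (303,215)–(309,230) in the top view. The yellow knob is at (373,226), with its bar pointing down-right at about 33°. The pink one is the decoy.
- **Cup:** the grey cup with the green block at (186,188) hangs on the hook. The yellow and turquoise cups stand free.
- **Gauge:** needle at about (408,167), blue band at about (411,180), red band at about (414,197).

Next I'll fit the poses numerically.

```bash
cat > h.py <<'E'
from workcell import *
import numpy as np, cv2
from scipy.optimize import minimize
M={n:camera_model(n) for n in("side","top")}
def proj(n,X):
    m=M[n]; p=(np.atleast_2d(X)@np.array(m["R"]).T+m["t"])@np.array(m["intrinsics"]).T; return p[:,:2]/p[:,2:]
def back(n,u,v,z):
    m=M[n];R=np.array(m["R"]);C=-R.T@m["t"];d=R.T@np.linalg.inv(m["intrinsics"])@[u,v,1]; return C+d*(z-C[2])/d[2]
def hue(im,lo,hi,s=90,v=60):
    h=cv2.cvtColor(im,cv2.COLOR_RGB2HSV); return cv2.inRange(h,(lo,s,v),(hi,255,255))
def blob(mask,near,r=25):
    n,l,st,c=cv2.connectedComponentsWithStats(mask); k=[i for i in range(1,n) if st[i,4]>8 and np.hypot(*(c[i]-near))<r]
    return l==max(k,key=lambda i:st[i,4])
def cyl(r,z0,z1):
    a=np.linspace(0,2*np.pi,40); return np.array([[r*np.cos(t),r*np.sin(t),z] for t in a for z in(z0,z1)])
def box(x,y,z0,z1): return np.array([[a*x/2,b*y/2,z] for a in(-1,1) for b in(-1,1) for z in(z0,z1)])
def rot(P,w): c,s=np.cos(w),np.sin(w); return P@np.array([[c,s,0],[-s,c,0],[0,0,1]])
def render(n,parts,roi):
    x0,y0,w,h=roi;k=8;im=np.zeros((h*k,w*k),np.uint8)
    for P in parts:
        q=(proj(n,P)-[x0-.5,y0-.5])*k-.5; cv2.fillConvexPoly(im,cv2.convexHull(np.round(q*16).astype(np.int32)),255,shift=4)
    return cv2.resize(im,(w,h),interpolation=cv2.INTER_AREA)/255.
def fit(n,mask,parts,x0,yaw=False,steps=4):
    ys,xs=np.nonzero(mask);roi=(xs.min()-8,ys.min()-8,np.ptp(xs)+17,np.ptp(ys)+17)
    m=mask[roi[1]:roi[1]+roi[3],roi[0]:roi[0]+roi[2]].astype(float)
    f=lambda p:((render(n,[rot(P,p[2] if yaw else 0)+[p[0],p[1],0] for P in parts],roi)-m)**2).sum()
    S=[list(x0)]+[[x0[j]+(.3 if j==2 else steps)*(i==j) for j in range(len(x0))] for i in range(len(x0))]
    r=minimize(f,x0,method="Nelder-Mead",options=dict(initial_simplex=S,xatol=.02,fatol=1e-3)); return r.x,r.fun,mask.sum()
def togo(x,y,z,yaw):
    s=state();p=s["ee_pos"];w=s["ee_rot"][2];c,q=np.cos(np.radians(w)),np.sin(np.radians(w));d=np.array([x,y,z])-p
    a=(w-yaw+90)%180-90
    print("tool x %.4f y %.4f z %.4f yaw %.4f rad"%((c*d[0]+q*d[1])/1e3,(q*d[0]-c*d[1])/1e3,-d[2]/1e3,np.radians(a)),"| now",np.round(p,1),round(w,1))
E
cat > look.py <<'E'
from h import *
I={n:grab_frame(n) for n in("side","top")}
kn=[cyl(25,0,22),box(44,14,22,46)]
def find(n,lo,hi,near,parts,z,yaw=None,s=90):
    m=blob(hue(I[n],lo,hi,s),near); u,v=[a.mean() for a in np.nonzero(m)][::-1]; p=back(n,u,v,z)[:2]
    m=cv2.morphologyEx(m.astype(np.uint8),cv2.MORPH_CLOSE,np.ones((9,9)))
    return fit(n,m,[P for P in parts],[p[0],p[1]]+([] if yaw is None else [yaw]),yaw is not None)
E
python3 - <<'E'
from look import *
col=[cyl(36,40,50)]
for nm,lo,hi,t,s in(("blue",100,118,(291,173),(320,198)),("yel",25,33,(326,178),(340,212)),("red",0,6,(361,181),(361,229))):
    for n,c in(("top",t),("side",s)): 
        try: print("collar",nm,n,find(n,lo,hi,c,col,48,s=150))
        except Exception as e: print(nm,n,repr(e))
for nm,lo,hi,t,s in(("blue",100,110,(306,222),(301,227)),("yel",25,33,(373,226),(342,260))):
    for n,c in(("top",t),("side",s)):
      for w in (0,1,2): print("knob",nm,n,w,find(n,lo,hi,c,kn,20,w,s=150))
# spindles
o=[]
for n,cs in(("top",((291,173),(326,177),(361,180))),("side",((320,196),(340,210),(361,227)))):
    for c in cs:o.append(cv2.resize(I[n][c[1]-12:c[1]+12,c[0]-12:c[0]+12],(260,260),interpolation=cv2.INTER_CUBIC))
cv2.imwrite("pics/sp.png",cv2.vconcat([cv2.hconcat(o[:3]),cv2.hconcat(o[3:])])[:,:,::-1])
E
```

```text
collar blue top (array([603.52068239, 126.92675928]), np.float64(41.32055363321799), np.uint64(465))
collar blue side (array([600.10212768, 124.82181241]), np.float64(64.28516724336794), np.uint64(193))
collar yel top (array([594.15079314,  26.95105827]), np.float64(22.387143406382158), np.uint64(485))
collar yel side (array([595.98274142,  30.44765529]), np.float64(41.822099192618225), np.uint64(243))
collar red top (array([584.50311913, -72.13962532]), np.float64(32.45771626297578), np.uint64(475))
collar red side (array([584.25442973, -71.32179843]), np.float64(45.80086120722799), np.uint64(277))
knob blue top 0 (array([ 4.70887443e+02,  8.35232856e+01, -4.79236671e-02]), np.float64(7.324090734332948), np.uint64(250))
knob blue top 1 (array([470.86336167,  83.524086  ,   1.02400121]), np.float64(7.107404844290658), np.uint64(250))
knob blue top 2 (array([470.98534311,  83.58758505,   2.08751171]), np.float64(6.909850057670126), np.uint64(250))
knob blue side 0 (array([479.16250899,  94.27331567,   0.83719384]), np.float64(169.69237985390234), np.uint64(46))
knob blue side 1 (array
[... 216 characters left out ...]
l top 0 (array([ 4.59608053e+02, -1.07731882e+02,  3.25352252e-01]), np.float64(27.56985774702038), np.uint64(227))
knob yel top 1 (array([ 460.32178753, -108.07507202,    0.85078586]), np.float64(27.650626682045367), np.uint64(227))
knob yel top 2 (array([ 459.34555522, -106.8987937 ,    1.85855851]), np.float64(29.93467128027681), np.uint64(227))
knob yel side 0 (array([ 463.62195234, -101.51904258,    0.82002716]), np.float64(73.6164244521338), np.uint64(188))
knob yel side 1 (array([ 460.24553648, -104.66258504,    0.82104264]), np.float64(75.67886197616302), np.uint64(188))
knob yel side 2 (array([466.72718248, -99.07140392,   0.81747232]), np.float64(71.82523644752018), np.uint64(188))
```

View pics/sp.png

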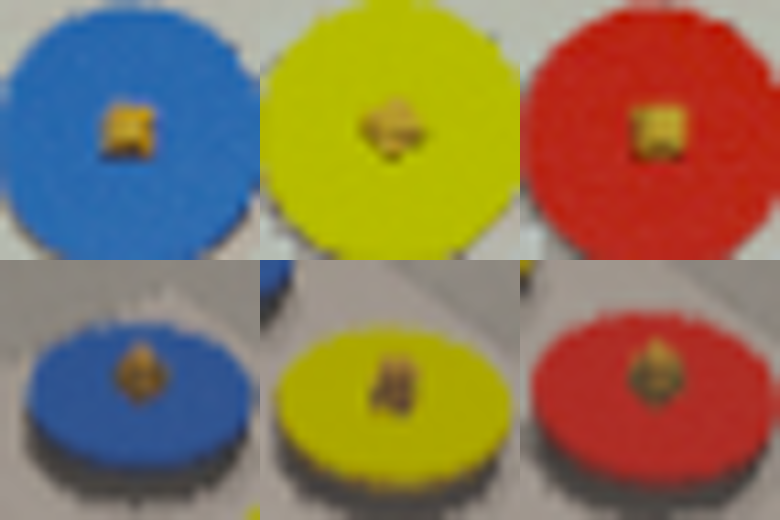

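```bash
cat > seats.py <<'E'
from look import *
disc=[cyl(36,50,50)]; sp=[box(12,12,50,60),box(8,8,60,64)]
for nm,lo,hi,t,s in(("blue",100,120,(291,173),(320,198)),("yel",25,33,(326,178),(340,212)),("red",0,6,(361,181),(361,229))):
    C={}
    F={n:np.mean([grab_frame(n) for _ in range(3)],0) for n in I}
    best=[]
    for n,c in(("top",t),("side",s)):
        m=blob(hue(I[n],lo,hi,120,50),c); h=cv2.convexHull(np.argwhere(m)[:,::-1].astype(np.int32)); mm=np.zeros(m.shape,np.uint8); cv2.fillConvexPoly(mm,h,1)
        u,v=np.argwhere(mm).mean(0)[::-1]; x,e,a=fit(n,mm,disc,back(n,u,v,50)[:2]); C[n]=x; print(nm,n,x.round(1),round(e,1),a)
    for n in C:
        q=proj(n,[[*C[n],56]])[0].round().astype(int); r=(q[0]-7,q[1]-7,15,15)
        pt=F[n][r[1]:r[1]+15,r[0]:r[0]+15]; bg=np.median(pt.reshape(-1,3),0)
        d=np.linalg.norm(pt-bg,axis=2); sm=np.clip(d/np.percentile(d,96),0,1)
        for w in range(0,90,10):
            f=lambda p:((render(n,[rot(P,np.radians(w))+[p[0],p[1],0] for P in sp],r)-sm)**2).sum()
            o=minimize(f,C[n],method="Nelder-Mead",options=dict(initial_simplex=[C[n],C[n]+[3,0],C[n]+[0,3]],maxiter=60)); best.append((n,w,round(o.fun,2),*(o.x-C[n]).round(1)))
    for n in C: print(n,[b[1:] for b in best if b[0]==n])
E
python3 seats.py
```

```text
blue top [603.  126.7] 13.3 483
blue side [600.8 124.9] 5.5 217
top [(0, np.float64(0.29), np.float64(1.0), np.float64(0.3)), (10, np.float64(0.96), np.float64(1.1), np.float64(0.1)), (20, np.float64(1.47), np.float64(0.7), np.float64(-0.0)), (30, np.float64(2.12), np.float64(1.0), np.float64(0.4)), (40, np.float64(2.43), np.float64(0.6), np.float64(0.1)), (50, np.float64(2.39), np.float64(0.7), np.float64(0.4)), (60, np.float64(1.91), np.float64(1.0), np.float64(0.3)), (70, np.float64(1.24), np.float64(0.9), np.float64(-0.0)), (80, np.float64(0.58), np.float64(1.0), np.float64(0.3))]
side [(0, np.float64(33.1), np.float64(2.2), np.float64(3.0)), (10, np.float64(33.1), np.float64(2.0), np.float64(2.8)), (20, np.float64(33.19), np.float64(2.5), np.float64(3.5)), (30, np.float64(33.48), np.float64(2.5), np.float64(3.4)), (40, np.float64(34.02), np.float64(0.8), np.float64(2.3)), (50, np.float64(33.86), np.float64(1.8), np.float64(1.3)), (60, np.float64(33.36), np.float64(2.8), np.float64(3.5)), (70, np.float64(33.11), np.float64(2.5), np.float64(3.0)), (80, np.float64(33.08), np.float6
[... 1584 characters left out ...]
at64(2.62), np.float64(1.3), np.float64(-0.5)), (70, np.float64(1.97), np.float64(1.0), np.float64(-0.6)), (80, np.float64(1.18), np.float64(1.0), np.float64(-0.3))]
side [(0, np.float64(25.16), np.float64(3.5), np.float64(2.8)), (10, np.float64(24.99), np.float64(3.9), np.float64(2.8)), (20, np.float64(24.98), np.float64(3.8), np.float64(2.6)), (30, np.float64(24.92), np.float64(3.1), np.float64(2.6)), (40, np.float64(24.39), np.float64(3.1), np.float64(2.9)), (50, np.float64(24.71), np.float64(3.3), np.float64(2.9)), (60, np.float64(25.07), np.float64(3.8), np.float64(2.1)), (70, np.float64(25.4), np.float64(3.8), np.float64(2.4)), (80, np.float64(25.34), np.float64(3.5), np.float64(3.0))]
```

```bash
python3 -c "
from h import *
togo(470.5,83,225,200); togo(470.5,83,39,200)"
```

```text
tool x -0.4379 y -0.3839 z 0.0030 yaw -0.5859 rad | now [134.9 559.  228. ] 166.4
tool x -0.4379 y -0.3839 z 0.1890 yaw -0.5859 rad | now [134.9 559.  228. ] 166.4
```

```bash
for i in 1 2 3; do python3 -m crank '[{"grip":0.05,"x":-0.029,"y":-0.0256,"z":0,"yaw":0},{"grip":0.05,"x":-0.058,"y":-0.0512,"z":0,"yaw":0},{"grip":0.05,"x":-0.087,"y":-0.0768,"z":0,"yaw":0},{"grip":0.05,"x":-0.116,"y":-0.1024,"z":0,"yaw":0},{"grip":0.05,"x":-0.146,"y":-0.128,"z":0,"yaw":0}]' 20; done
python3 -m crank '[{"grip":0.05,"x":0,"y":0,"z":0.025,"yaw":-0.1},{"grip":0.05,"x":0,"y":0,"z":0.05,"yaw":-0.2},{"grip":0.05,"x":0,"y":0,"z":0.07,"yaw":-0.3},{"grip":0.05,"x":0,"y":0,"z":0.09,"yaw":-0.4},{"grip":0.05,"x":0,"y":0,"z":0.1,"yaw":-0.5}]'
python3 -c "
from h import *
togo(470.5,83,39,200); print(state()['qpos'].round(0),state()['force'])"
```

```text
time_s: 1.62
ee_pos: [247.3, 398.8, 228.0]
ee_rot: [180.0, 0.0, 166.5]
force: [1.0, 0.6, -0.1]
gripper_width: 61.1
gripper_force: 0.0
time_s: 2.03
ee_pos: [359.3, 240.0, 228.3]
ee_rot: [180.0, 0.0, 166.5]
force: [-0.4, 0.5, 0.8]
gripper_width: 50.1
gripper_force: 0.0
time_s: 2.45
ee_pos: [471.3, 81.1, 228.2]
ee_rot: [180.0, 0.0, 166.4]
force: [-0.1, 0.6, 1.0]
gripper_width: 49.9
gripper_force: 0.0
time_s: 2.87
ee_pos: [469.3, 82.5, 125.8]
ee_rot: [180.0, -0.2, -164.7]
force: [-0.3, -0.1, 0.2]
gripper_width: 50.2
gripper_force: 0.0
tool x -0.0013 y 0.0002 z 0.0868 yaw -0.0815 rad | now [469.3  82.5 125.8] -164.7
[  9.  15. 111.   0.  54. -97.] [-0.28467494 -0.09167652  0.194287  ]
```

```bash
python3 -m crank '[{"grip":0.05,"x":-0.001,"y":0,"z":0.0,"yaw":-0.08},{"grip":0.05,"x":-0.001,"y":0,"z":0.0,"yaw":-0.08},{"grip":0.05,"x":-0.001,"y":0,"z":0.02,"yaw":-0.08},{"grip":0.05,"x":-0.001,"y":0,"z":0.035,"yaw":-0.08},{"grip":0.05,"x":-0.001,"y":0,"z":0.035,"yaw":-0.08}]' >/dev/null
python3 - <<'E'
from look import *
togo(470.5,83,39,200)
a=I["top"][150:260,270:400];b=I["side"][170:290,250:380]
cv2.imwrite("pics/a1.png",cv2.hconcat([cv2.resize(a,(390,330),interpolation=2),cv2.resize(b,(390,330),interpolation=2)])[:,:,::-1])
E
```

```text
tool x 0.0012 y 0.0002 z 0.0543 yaw -0.0070 rad | now [471.7  83.3  93.3] -160.4
```

View pics/a1.png

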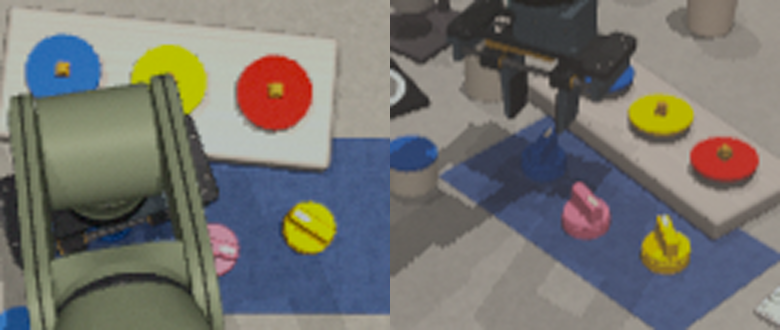

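The blue knob sits directly between the open fingers in the side view, at crop pixel (545,155). I'll descend and grip it.

```bash
python3 -m crank '[{"grip":0.05,"x":0,"y":0,"z":0.02,"yaw":0},{"grip":0.05,"x":0,"y":0,"z":0.038,"yaw":0},{"grip":0.05,"x":0,"y":0,"z":0.048,"yaw":0},{"grip":0.05,"x":0,"y":0,"z":0.053,"yaw":0},{"grip":0.05,"x":0,"y":0,"z":0.053,"yaw":0}]' | tail -6
for i in 1 2; do python3 -m crank '[{"grip":0.03,"x":0,"y":0,"z":0,"yaw":0},{"grip":0.02,"x":0,"y":0,"z":0,"yaw":0},{"grip":0.01,"x":0,"y":0,"z":0,"yaw":0},{"grip":0.005,"x":0,"y":0,"z":0,"yaw":0},{"grip":0.005,"x":0,"y":0,"z":0,"yaw":0}]' 30; done
python3 -m crank '[{"grip":0.005,"x":0,"y":0,"z":-0.02,"yaw":0},{"grip":0.005,"x":0,"y":0,"z":-0.045,"yaw":0},{"grip":0.005,"x":0,"y":0,"z":-0.075,"yaw":0},{"grip":0.005,"x":0,"y":0,"z":-0.1,"yaw":0},{"grip":0.005,"x":0,"y":0,"z":-0.1,"yaw":0}]'
python3 -c "
from h import *
togo(602.5,126,115,177)"
```

```text
time_s: 3.8
ee_pos: [471.8, 83.2, 40.0]
ee_rot: [180.0, 0.0, -160.4]
force: [-0.5, -0.1, 0.2]
gripper_width: 50.0
gripper_force: 0.0
time_s: 4.22
ee_pos: [471.9, 83.3, 40.4]
ee_rot: [-180.0, 0.1, -160.3]
force: [0.2, 0.5, 0.7]
gripper_width: 19.7
gripper_force: 0.0
time_s: 4.63
ee_pos: [471.6, 83.1, 39.9]
ee_rot: [-180.0, -0.0, -160.3]
force: [-0.2, -0.7, 0.9]
gripper_width: 13.8
gripper_force: 30.0
time_s: 5.05
ee_pos: [474.7, 83.7, 144.5]
ee_rot: [-179.9, 0.6, -160.3]
force: [0.9, -0.5, -0.3]
gripper_width: 13.7
gripper_force: 30.0
tool x -0.1346 y -0.0032 z 0.0295 yaw 0.3956 rad | now [474.7  83.7 144.5] -160.3
```

```bash
python3 -m crank '[{"grip":0.005,"x":-0.03,"y":-0.0007,"z":0,"yaw":0},{"grip":0.005,"x":-0.06,"y":-0.0014,"z":0,"yaw":0},{"grip":0.005,"x":-0.09,"y":-0.002,"z":0,"yaw":0},{"grip":0.005,"x":-0.12,"y":-0.0027,"z":0.0,"yaw":0},{"grip":0.005,"x":-0.135,"y":-0.0032,"z":0.01,"yaw":0.05}]' >/dev/null
python3 -m crank '[{"grip":0.005,"x":0,"y":0,"z":0.005,"yaw":0.1},{"grip":0.005,"x":0,"y":0,"z":0.01,"yaw":0.2},{"grip":0.005,"x":0,"y":0,"z":0.015,"yaw":0.3},{"grip":0.005,"x":0,"y":0,"z":0.015,"yaw":0.345},{"grip":0.005,"x":0,"y":0,"z":0.015,"yaw":0.345}]' >/dev/null
python3 - <<'E'
from look import *
togo(602.5,126,115,177)
a=I["top"][130:230,235:365];b=I["side"][150:250,270:400]
cv2.imwrite("pics/a2.png",cv2.hconcat([cv2.resize(a,(390,300),interpolation=2),cv2.resize(b,(390,300),interpolation=2)])[:,:,::-1])
E
```

```text
tool x -0.0031 y 0.0006 z -0.0010 yaw 0.0019 rad | now [599.3 125.6 114. ] 177.1
```

View pics/a2.png

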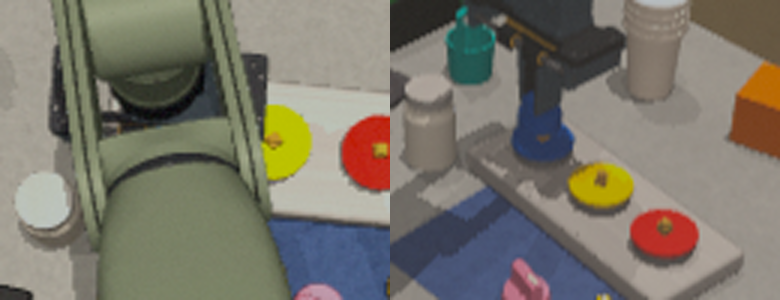

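```bash
python3 -m crank '[{"grip":0.005,"x":-0.0036,"y":0.0005,"z":0,"yaw":0},{"grip":0.005,"x":-0.0036,"y":0.0005,"z":0.003,"yaw":0},{"grip":0.005,"x":-0.0036,"y":0.0005,"z":0.006,"yaw":0},{"grip":0.005,"x":-0.0036,"y":0.0005,"z":0.009,"yaw":0},{"grip":0.005,"x":-0.0036,"y":0.0005,"z":0.011,"yaw":0}]'
python3 -m crank '[{"grip":0.005,"x":0,"y":0,"z":0.001,"yaw":0},{"grip":0.005,"x":0,"y":0,"z":0.002,"yaw":0},{"grip":0.005,"x":0,"y":0,"z":0.003,"yaw":0},{"grip":0.005,"x":0,"y":0,"z":0.004,"yaw":0},{"grip":0.005,"x":0,"y":0,"z":0.004,"yaw":0}]'
```

```text
time_s: 6.4
ee_pos: [603.1, 125.9, 103.4]
ee_rot: [-180.0, -0.0, 177.0]
force: [-0.0, 0.3, -0.8]
gripper_width: 14.1
gripper_force: 30.0
time_s: 6.82
ee_pos: [603.3, 125.9, 99.8]
ee_rot: [180.0, -0.0, 177.0]
force: [-0.5, -0.5, -1.7]
gripper_width: 13.7
gripper_force: 30.0
```

```bash
python3 -m crank '[{"grip":0.005,"x":0,"y":0,"z":0.001,"yaw":0},{"grip":0.005,"x":0,"y":0,"z":0.002,"yaw":0},{"grip":0.005,"x":0,"y":0,"z":0.003,"yaw":0},{"grip":0.005,"x":0,"y":0,"z":0.004,"yaw":0},{"grip":0.005,"x":0,"y":0,"z":0.004,"yaw":0}]'
python3 -m crank '[{"grip":0.005,"x":0,"y":0,"z":0.001,"yaw":0},{"grip":0.005,"x":0,"y":0,"z":0.002,"yaw":0},{"grip":0.005,"x":0,"y":0,"z":0.003,"yaw":0},{"grip":0.005,"x":0,"y":0,"z":0.003,"yaw":0},{"grip":0.005,"x":0,"y":0,"z":0.003,"yaw":0}]'
```

```text
time_s: 7.23
ee_pos: [603.4, 125.9, 95.7]
ee_rot: [180.0, -0.0, 177.0]
force: [0.2, 0.7, -1.0]
gripper_width: 13.7
gripper_force: 30.0
time_s: 7.65
ee_pos: [603.4, 125.9, 92.9]
ee_rot: [180.0, -0.0, 177.0]
force: [0.3, -0.3, -0.3]
gripper_width: 13.8
gripper_force: 30.0
```

Going in freely. The last few millimetres bring it onto the seat.

```bash
for i in 1 2; do python3 -m crank '[{"grip":0.005,"x":0,"y":0,"z":0.0005,"yaw":0},{"grip":0.005,"x":0,"y":0,"z":0.001,"yaw":0},{"grip":0.005,"x":0,"y":0,"z":0.0015,"yaw":0},{"grip":0.005,"x":0,"y":0,"z":0.002,"yaw":0},{"grip":0.005,"x":0,"y":0,"z":0.002,"yaw":0}]'; done
```

```text
time_s: 8.07
ee_pos: [603.4, 125.9, 90.9]
ee_rot: [180.0, -0.0, 177.0]
force: [-0.0, -0.5, -1.8]
gripper_width: 13.6
gripper_force: 30.0
time_s: 8.48
ee_pos: [603.4, 125.9, 90.0]
ee_rot: [180.0, 0.0, 177.0]
force: [-1.4, -1.7, 5.2]
gripper_width: 13.9
gripper_force: 30.0
```

```bash
python3 -m crank '[{"grip":0.005,"x":0,"y":0,"z":0.001,"yaw":0},{"grip":0.005,"x":0,"y":0,"z":0.001,"yaw":0},{"grip":0.005,"x":0,"y":0,"z":0.0,"yaw":0},{"grip":0.05,"x":0,"y":0,"z":0.0,"yaw":0},{"grip":0.05,"x":0,"y":0,"z":0,"yaw":0}]'
python3 -m crank '[{"grip":0.05,"x":0,"y":0,"z":0,"yaw":0},{"grip":0.05,"x":0,"y":0,"z":0,"yaw":0},{"grip":0.05,"x":0,"y":0,"z":-0.02,"yaw":0},{"grip":0.05,"x":0,"y":0,"z":-0.05,"yaw":0},{"grip":0.05,"x":0,"y":0,"z":-0.09,"yaw":0}]'
python3 - <<'E'
from look import *
for w in (.5,1,1.5): print(find("top",25,33,(373,226),kn,20,w,s=150))
togo(460,-107.5,180,57)
a=I["top"][195:255,335:405];b=I["side"][150:250,270:400]
cv2.imwrite("pics/a3.png",cv2.hconcat([cv2.resize(a,(385,330),interpolation=2),cv2.resize(b,(390,330),interpolation=2)])[:,:,::-1])
E
```

```text
time_s: 8.9
ee_pos: [603.5, 126.0, 88.9]
ee_rot: [180.0, 0.0, 177.0]
force: [0.0, -0.5, -0.5]
gripper_width: 24.4
gripper_force: 0.0
time_s: 9.32
ee_pos: [601.5, 125.6, 176.8]
ee_rot: [-179.9, -0.4, 177.0]
force: [0.5, 0.2, -0.2]
gripper_width: 49.6
gripper_force: 0.0
(array([ 461.05291007, -108.08666198,    0.76784179]), np.float64(31.075816993464052), np.uint64(223))
(array([ 460.73878663, -108.17293335,    0.76859011]), np.float64(31.427312572087658), np.uint64(223))
(array([ 461.35605321, -108.08772839,    0.90760216]), np.float64(31.026482122260667), np.uint64(223))
tool x 0.1349 y -0.2415 z 0.0055 yaw -1.0466 rad | now [607.2 126.7 185.5] 177.0
```

View pics/a3.png

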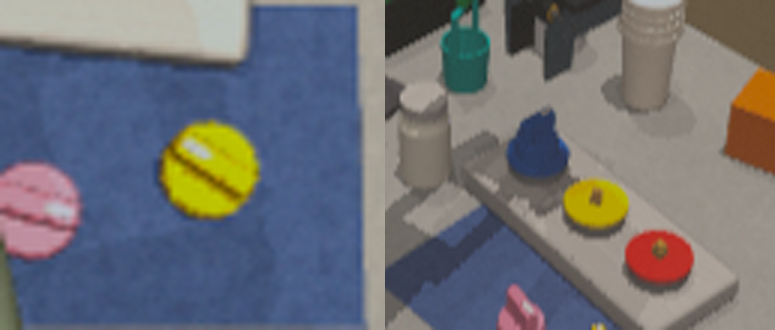

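```bash
python3 -c "
from h import *
print(back('top',372.7,225.4,20), back('top',372.7,225.4,22))"
for i in 1 2; do python3 -m crank '[{"grip":0.05,"x":0.0135,"y":-0.024,"z":0,"yaw":0},{"grip":0.05,"x":0.027,"y":-0.048,"z":0,"yaw":0},{"grip":0.05,"x":0.0405,"y":-0.072,"z":0,"yaw":0},{"grip":0.05,"x":0.054,"y":-0.097,"z":0,"yaw":0},{"grip":0.05,"x":0.0675,"y":-0.121,"z":0,"yaw":0}]' >/dev/null; done
for i in 1 2 3 4; do python3 -m crank '[{"grip":0.05,"x":0,"y":0,"z":0.002,"yaw":0.11},{"grip":0.05,"x":0,"y":0,"z":0.005,"yaw":0.22},{"grip":0.05,"x":0,"y":0,"z":0.008,"yaw":0.33},{"grip":0.05,"x":0,"y":0,"z":0.011,"yaw":0.44},{"grip":0.05,"x":0,"y":0,"z":0.013,"yaw":0.53}]'|grep _rot; done
python3 -c "
from h import *
togo(461,-107.5,39.5,55)"
```

```text
[ 459.68459423 -106.49431022   20.        ] [ 459.46046611 -106.25206482   22.        ]
ee_rot: [-180.0, -0.1, 146.4]
ee_rot: [-180.0, -0.0, 116.0]
ee_rot: [-179.9, -0.0, 85.6]
ee_rot: [-179.9, 0.0, 55.3]
tool x 0.0040 y 0.0037 z 0.0866 yaw 0.0048 rad | now [ 455.7 -108.7  126.1] 55.3
```

```bash
python3 -m crank '[{"grip":0.05,"x":0.0038,"y":0.003,"z":0.02,"yaw":0},{"grip":0.05,"x":0.0038,"y":0.003,"z":0.045,"yaw":0},{"grip":0.05,"x":0.0038,"y":0.003,"z":0.065,"yaw":0},{"grip":0.05,"x":0.0038,"y":0.003,"z":0.08,"yaw":0},{"grip":0.05,"x":0.0038,"y":0.003,"z":0.0865,"yaw":0}]'
for i in 1 2; do python3 -m crank '[{"grip":0.03,"x":0,"y":0,"z":0,"yaw":0},{"grip":0.02,"x":0,"y":0,"z":0,"yaw":0},{"grip":0.01,"x":0,"y":0,"z":0,"yaw":0},{"grip":0.005,"x":0,"y":0,"z":0,"yaw":0},{"grip":0.005,"x":0,"y":0,"z":0,"yaw":0}]' 30; done
python3 -m crank '[{"grip":0.005,"x":0,"y":0,"z":-0.02,"yaw":0},{"grip":0.005,"x":0,"y":0,"z":-0.045,"yaw":0},{"grip":0.005,"x":0,"y":0,"z":-0.075,"yaw":0},{"grip":0.005,"x":0,"y":0,"z":-0.1,"yaw":0},{"grip":0.005,"x":0,"y":0,"z":-0.1,"yaw":0}]'|tail -2
python3 -c "
from h import *
togo(592.8,26.9,115,36)"
```

```text
time_s: 12.33
ee_pos: [459.1, -106.9, 38.1]
ee_rot: [-179.8, 0.1, 55.6]
force: [-0.3, 0.8, 0.0]
gripper_width: 50.1
gripper_force: 0.0
time_s: 12.75
ee_pos: [461.3, -107.5, 41.3]
ee_rot: [179.9, -0.0, 55.6]
force: [0.1, -0.7, -0.3]
gripper_width: 20.0
gripper_force: 0.0
time_s: 13.17
ee_pos: [460.9, -107.4, 40.6]
ee_rot: [180.0, -0.0, 55.6]
force: [-0.3, -0.5, 1.0]
gripper_width: 13.5
gripper_force: 30.0
gripper_width: 14.1
gripper_force: 30.0
tool x 0.1843 y 0.0302 z 0.0299 yaw 0.3415 rad | now [ 463.6 -108.   144.9] 55.6
```

```bash
python3 -m crank '[{"grip":0.005,"x":0.035,"y":0.006,"z":0,"yaw":0},{"grip":0.005,"x":0.07,"y":0.012,"z":0,"yaw":0},{"grip":0.005,"x":0.105,"y":0.018,"z":0,"yaw":0},{"grip":0.005,"x":0.145,"y":0.024,"z":0.0,"yaw":0},{"grip":0.005,"x":0.1845,"y":0.0302,"z":0.0,"yaw":0}]' >/dev/null
python3 -m crank '[{"grip":0.005,"x":0,"y":0,"z":0.01,"yaw":0.1},{"grip":0.005,"x":0,"y":0,"z":0.02,"yaw":0.2},{"grip":0.005,"x":0,"y":0,"z":0.028,"yaw":0.3},{"grip":0.005,"x":0,"y":0,"z":0.028,"yaw":0.3415},{"grip":0.005,"x":0,"y":0,"z":0.028,"yaw":0.3415}]' >/dev/null
python3 -m crank '[{"grip":0.005,"x":0,"y":0,"z":0,"yaw":0},{"grip":0.005,"x":0,"y":0,"z":0,"yaw":0},{"grip":0.005,"x":0,"y":0,"z":0,"yaw":0},{"grip":0.005,"x":0,"y":0,"z":0,"yaw":0},{"grip":0.005,"x":0,"y":0,"z":0,"yaw":0}]' >/dev/null
python3 -c "
from h import *
togo(593,27,104,36)"
```

```text
tool x 0.0020 y 0.0024 z 0.0087 yaw 0.0001 rad | now [590.   27.7 112.7] 36.0
```

```bash
python3 -m crank '[{"grip":0.005,"x":0.002,"y":0.0024,"z":0,"yaw":0},{"grip":0.005,"x":0.002,"y":0.0024,"z":0.003,"yaw":0},{"grip":0.005,"x":0.002,"y":0.0024,"z":0.006,"yaw":0},{"grip":0.005,"x":0.002,"y":0.0024,"z":0.009,"yaw":0},{"grip":0.005,"x":0.002,"y":0.0024,"z":0.009,"yaw":0}]' |head -4
for i in 1 2 ; do python3 -m crank '[{"grip":0.005,"x":0,"y":0,"z":0.001,"yaw":0},{"grip":0.005,"x":0,"y":0,"z":0.002,"yaw":0},{"grip":0.005,"x":0,"y":0,"z":0.003,"yaw":0},{"grip":0.005,"x":0,"y":0,"z":0.003,"yaw":0},{"grip":0.005,"x":0,"y":0,"z":0.003,"yaw":0}]' |head -4; done
```

```text
time_s: 15.25
ee_pos: [592.3, 27.0, 102.5]
ee_rot: [-179.9, 0.1, 36.0]
force: [0.8, 0.2, -0.5]
time_s: 15.67
ee_pos: [593.0, 27.0, 100.5]
ee_rot: [180.0, -0.0, 36.0]
force: [-0.4, -0.2, 0.7]
time_s: 16.08
ee_pos: [593.7, 26.7, 97.7]
ee_rot: [179.9, -0.1, 36.0]
force: [2.6, -1.5, 1.2]
```

```bash
for i in 1 2 ; do python3 -m crank '[{"grip":0.005,"x":0,"y":0,"z":0.001,"yaw":0},{"grip":0.005,"x":0,"y":0,"z":0.002,"yaw":0},{"grip":0.005,"x":0,"y":0,"z":0.002,"yaw":0},{"grip":0.005,"x":0,"y":0,"z":0.002,"yaw":0},{"grip":0.005,"x":0,"y":0,"z":0.002,"yaw":0}]' |head -4;python3 -c "
from workcell import *
print(state()['torque'])"; done
```

```text
time_s: 16.5
ee_pos: [593.7, 26.7, 95.4]
ee_rot: [179.9, -0.1, 36.0]
force: [3.8, -3.4, -0.2]
[-0.77331942 -0.74653458 -0.00668629]
time_s: 16.92
ee_pos: [593.6, 26.7, 93.7]
ee_rot: [179.9, -0.1, 36.0]
force: [4.4, -3.7, 1.1]
[-0.86488457 -0.73015697 -0.04640923]
```

```bash
python3 -m crank '[{"grip":0.005,"x":0.0002,"y":0.001,"z":0,"yaw":0},{"grip":0.005,"x":0.0002,"y":0.001,"z":0.001,"yaw":0},{"grip":0.005,"x":0.0002,"y":0.001,"z":0.002,"yaw":0},{"grip":0.005,"x":0.0002,"y":0.001,"z":0.0025,"yaw":0},{"grip":0.005,"x":0.0002,"y":0.001,"z":0.0025,"yaw":0}]' |head -4
python3 -m crank '[{"grip":0.005,"x":0,"y":0,"z":0.001,"yaw":0},{"grip":0.005,"x":0,"y":0,"z":0.002,"yaw":0},{"grip":0.005,"x":0,"y":0,"z":0.0025,"yaw":0},{"grip":0.005,"x":0,"y":0,"z":0.0025,"yaw":0},{"grip":0.005,"x":0,"y":0,"z":0.0025,"yaw":0}]' |head -4
```

```text
time_s: 17.33
ee_pos: [593.8, 26.5, 90.8]
ee_rot: [-180.0, -0.0, 36.0]
force: [3.8, -1.2, 0.7]
time_s: 17.75
ee_pos: [593.9, 26.5, 90.6]
ee_rot: [180.0, -0.1, 36.0]
force: [0.4, -0.4, 13.0]
```

```bash
python3 -m crank '[{"grip":0.005,"x":0,"y":0,"z":0.001,"yaw":0},{"grip":0.005,"x":0,"y":0,"z":0.001,"yaw":0},{"grip":0.005,"x":0,"y":0,"z":-0.0015,"yaw":0},{"grip":0.05,"x":0,"y":0,"z":-0.0015,"yaw":0},{"grip":0.05,"x":0,"y":0,"z":-0.0015,"yaw":0}]'|head -4
python3 -m crank '[{"grip":0.05,"x":0,"y":0,"z":0,"yaw":0},{"grip":0.05,"x":0,"y":0,"z":0,"yaw":0},{"grip":0.05,"x":0,"y":0,"z":-0.03,"yaw":0},{"grip":0.05,"x":0,"y":0,"z":-0.07,"yaw":0},{"grip":0.05,"x":0,"y":0,"z":-0.11,"yaw":0}]' |head -4
python3 - <<'E'
from look import *
a=I["side"][170:250,290:390];b=I["top"][160:270,160:260]; c=I["side"][110:220,210:310]
T=cv2.imread("pics/top0.png")[:,:,::-1]
f=lambda i,w,h:cv2.resize(i,(w,h),interpolation=2)
cv2.imwrite("pics/a4.png",cv2.hconcat([cv2.vconcat([f(a,300,240),f(I["top"][0:400,100:600],300,240)]),f(c,480,480)])[:,:,::-1])
# green blocks, tray
for n,c0 in(("top",(186,188)),("side",(255,138))):
    m=blob(hue(I[n],50,80,120,50),c0,12); print(n,m.sum(),np.argwhere(m).mean(0)[::-1])
E
```

```text
time_s: 18.17
ee_pos: [591.7, 26.7, 89.0]
ee_rot: [-179.8, 0.2, 36.0]
force: [0.1, -0.5, 0.8]
time_s: 18.58
ee_pos: [592.2, 26.4, 199.5]
ee_rot: [-179.8, 0.2, 36.0]
force: [0.9, 0.1, 0.9]
top 74 [185.97297297 187.97297297]
side 46 [249.02173913 129.26086957]
```

View pics/a4.png

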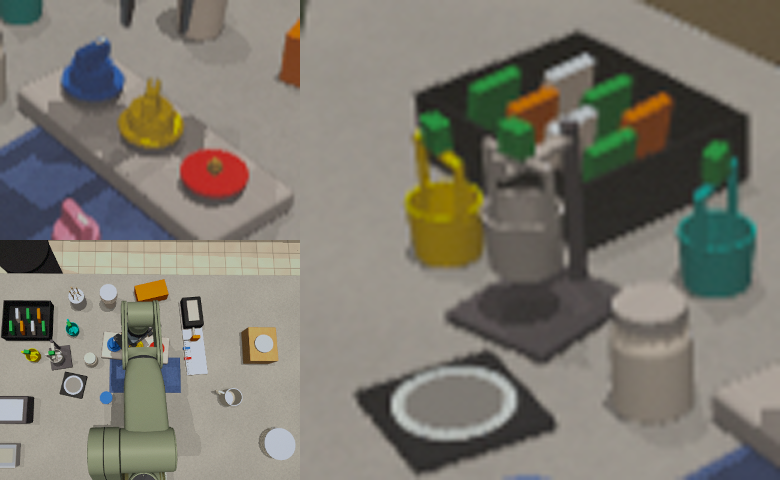

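```bash
python3 - <<'E'
from look import *
bx=[box(16,24,161,189)]
for n,c0 in(("top",(186,188)),("side",(255,141))):
    g=hue(I[n],50,85,100,40); k=np.zeros_like(g); k[c0[1]-8:c0[1]+9,c0[0]-9:c0[0]+10]=1; m=blob(g*k,c0,12)
    u,v=np.argwhere(m).mean(0)[::-1]; p=back(n,u,v,178)
    for w in(0,.12,.25):
        x,e,a=fit(n,m,[rot(bx[0],w)],p[:2]); print(n,u,v,w,x,e,a)
print(back("top",222,241.3,14),back("side",241.8,201.8,14))
for n,c0 in(("top",(222,241)),("side",(242,202))):
    im=I[n].astype(int); k=np.zeros(im.shape[:2],np.uint8); k[c0[1]-25:c0[1]+26,c0[0]-30:c0[0]+31]=1
    b=((im.sum(2)>240)*k).astype(np.uint8); m=blob(b,c0,8); x,e,a=fit(n,m,[cyl(45,14,14)],back(n,*c0,14)[:2]); print("plate",n,x,e,a)
togo(540,365,225,7)
E
```

```text
top 185.9493670886076 188.0 0 [536.3460726  385.75496311] 13.296362937331795 79
top 185.9493670886076 188.0 0.12 [536.52632802 385.75671001] 13.780146097654747 79
top 185.9493670886076 188.0 0.25 [536.39729958 386.53454531] 15.563275663206458 79
side 252.30434782608697 138.7173913043478 0 [538.37992612 393.81189369] 40.57162629757786 92
side 252.30434782608697 138.7173913043478 0.12 [538.07431014 393.44858779] 42.03449442522107 92
side 252.30434782608697 138.7173913043478 0.25 [538.34401061 393.82497106] 43.78771241830066 92
[414.04784738 319.3407835   14.        ] [412.44063442 319.8000922   14.        ]
plate top [421.34034972 319.11028809] 2408.4319876970394 1624
plate side [412.56844557 320.36771236] 2114.983283352557 2464
tool x 0.1556 y -0.3055 z -0.0244 yaw 0.5062 rad | now [593.7  26.4 200.6] 36.0
```

```bash
python3 -c "
from h import *
print(proj('side',[536.4,386,175]),back('side',255,141.2,175))
togo(536,385.5,225,7)"
python3 -m crank '[{"grip":0.05,"x":0,"y":0,"z":-0.01,"yaw":0.1},{"grip":0.05,"x":0,"y":0,"z":-0.02,"yaw":0.2},{"grip":0.05,"x":0,"y":0,"z":-0.03,"yaw":0.3},{"grip":0.05,"x":0,"y":0,"z":-0.03,"yaw":0.4},{"grip":0.05,"x":0,"y":0,"z":-0.03,"yaw":0.506}]'|head -3
python3 -c "
from h import *
togo(536,385.5,225,7)"
```

```text
[[255.05954176 141.38077925]] [536.9994875  387.08451355 175.        ]
tool x 0.1644 y -0.3244 z -0.0244 yaw 0.5062 rad | now [593.7  26.4 200.6] 36.0
time_s: 19.2
ee_pos: [592.7, 26.3, 228.0]
ee_rot: [-180.0, 0.2, 6.7]
tool x -0.0143 y -0.3633 z 0.0030 yaw -0.0049 rad | now [592.7  26.3 228. ] 6.7
```

Both cameras agree on the cup block at about (536.6, 386.3). The move is 363 mm along tool −y.

```bash
for i in 1 2; do python3 -m crank '[{"grip":0.05,"x":-0.0014,"y":-0.036,"z":0,"yaw":0},{"grip":0.05,"x":-0.003,"y":-0.072,"z":0,"yaw":0},{"grip":0.05,"x":-0.0045,"y":-0.108,"z":0,"yaw":0},{"grip":0.05,"x":-0.006,"y":-0.145,"z":0,"yaw":0},{"grip":0.05,"x":-0.007,"y":-0.1815,"z":0,"yaw":0}]' >/dev/null; done
python3 -m crank '[{"grip":0.05,"x":0,"y":0,"z":0,"yaw":0},{"grip":0.05,"x":0,"y":0,"z":0,"yaw":0},{"grip":0.05,"x":0,"y":0,"z":0,"yaw":0},{"grip":0.05,"x":0,"y":0,"z":0,"yaw":0},{"grip":0.05,"x":0,"y":0,"z":0,"yaw":0}]' >/dev/null
python3 -c "
from h import *
togo(536.6,386.3,179.5,7);print(state()['qpos'].round(0))"
```

```text
tool x 0.0013 y -0.0028 z 0.0500 yaw -0.0016 rad | now [535.7 383.4 229.5] 6.9
[ 35.  26.  77.  -0.  77. 118.]
```

```bash
python3 -m crank '[{"grip":0.05,"x":0.001,"y":-0.0027,"z":0,"yaw":0},{"grip":0.05,"x":0.001,"y":-0.0027,"z":0.015,"yaw":0},{"grip":0.05,"x":0.001,"y":-0.0027,"z":0.03,"yaw":0},{"grip":0.05,"x":0.001,"y":-0.0027,"z":0.042,"yaw":0},{"grip":0.05,"x":0.001,"y":-0.0027,"z":0.049,"yaw":0}]'|head -4
python3 -m crank '[{"grip":0.045,"x":0,"y":0,"z":0,"yaw":0},{"grip":0.035,"x":0,"y":0,"z":0,"yaw":0},{"grip":0.028,"x":0,"y":0,"z":0,"yaw":0},{"grip":0.023,"x":0,"y":0,"z":0,"yaw":0},{"grip":0.015,"x":0,"y":0,"z":0,"yaw":0}]' 30
python3 -m crank '[{"grip":0.015,"x":0,"y":0,"z":0,"yaw":0},{"grip":0.015,"x":0,"y":0,"z":0,"yaw":0},{"grip":0.015,"x":0,"y":0,"z":0,"yaw":0},{"grip":0.015,"x":0,"y":0,"z":0,"yaw":0},{"grip":0.015,"x":0,"y":0,"z":0,"yaw":0}]' 30
```

```text
time_s: 20.87
ee_pos: [535.9, 386.7, 179.6]
ee_rot: [180.0, 0.1, 6.9]
force: [-0.2, -0.7, -0.7]
time_s: 21.28
ee_pos: [536.7, 387.6, 182.2]
ee_rot: [-180.0, -0.1, 7.0]
force: [-0.4, -0.1, 2.5]
gripper_width: 24.1
gripper_force: 29.8
time_s: 21.7
ee_pos: [536.7, 387.6, 182.1]
ee_rot: [-180.0, -0.1, 7.0]
force: [0.3, -1.5, 5.8]
gripper_width: 23.9
gripper_force: 29.9
```

```bash
python3 -m crank '[{"grip":0.015,"x":0,"y":0,"z":-0.005,"yaw":0},{"grip":0.015,"x":0,"y":0,"z":-0.011,"yaw":0},{"grip":0.015,"x":0,"y":0,"z":-0.018,"yaw":0},{"grip":0.015,"x":0,"y":0,"z":-0.023,"yaw":0},{"grip":0.015,"x":0,"y":0,"z":-0.026,"yaw":0}]'
python3 - <<'E'
from look import *
f=lambda i:cv2.resize(i,(390,390),interpolation=2)
cv2.imwrite("pics/a5.png",cv2.hconcat([f(I["top"][150:230,150:230]),f(I["side"][110:190,210:290])])[:,:,::-1])
E
```

```text
time_s: 22.12
ee_pos: [536.3, 388.1, 207.9]
ee_rot: [-179.9, -0.1, 7.0]
force: [0.7, -0.6, -0.9]
gripper_width: 23.6
gripper_force: 29.8
```

View pics/a5.png

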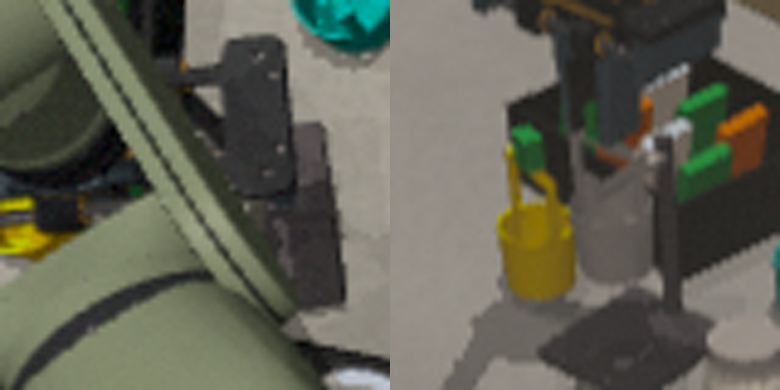

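```bash
python3 -m crank '[{"grip":0.015,"x":-0.01,"y":0,"z":0,"yaw":0},{"grip":0.015,"x":-0.028,"y":0,"z":0,"yaw":0},{"grip":0.015,"x":-0.05,"y":0,"z":0,"yaw":0},{"grip":0.015,"x":-0.075,"y":0,"z":0,"yaw":0},{"grip":0.015,"x":-0.095,"y":0,"z":0,"yaw":0}]'
python3 -m crank '[{"grip":0.015,"x":0,"y":0,"z":0,"yaw":0},{"grip":0.015,"x":0,"y":0,"z":0,"yaw":0},{"grip":0.015,"x":0,"y":0,"z":0,"yaw":0},{"grip":0.015,"x":0,"y":0,"z":0,"yaw":0},{"grip":0.015,"x":0,"y":0,"z":0,"yaw":0}]'|head -4
python3 -c "
from h import *
togo(413.3,319.5,150,7)"
```

```text
time_s: 22.63
ee_pos: [439.2, 375.3, 206.4]
ee_rot: [180.0, 0.1, 7.0]
force: [0.3, -0.0, -1.3]
gripper_width: 23.5
gripper_force: 29.8
time_s: 23.05
ee_pos: [442.5, 376.1, 206.7]
ee_rot: [-180.0, -0.0, 7.0]
force: [0.3, -0.0, -1.7]
tool x -0.0358 y 0.0527 z 0.0567 yaw -0.0004 rad | now [442.5 376.1 206.7] 7.0
```

```bash
python3 -m crank '[{"grip":0.015,"x":-0.008,"y":0.012,"z":0,"yaw":0},{"grip":0.015,"x":-0.018,"y":0.026,"z":0.0,"yaw":0},{"grip":0.015,"x":-0.028,"y":0.042,"z":0.015,"yaw":0},{"grip":0.015,"x":-0.0355,"y":0.0525,"z":0.03,"yaw":0},{"grip":0.015,"x":-0.0355,"y":0.0525,"z":0.045,"yaw":0}]'|head -4
python3 -m crank '[{"grip":0.015,"x":0,"y":0,"z":0,"yaw":0},{"grip":0.015,"x":0,"y":0,"z":0,"yaw":0},{"grip":0.015,"x":0,"y":0,"z":0,"yaw":0},{"grip":0.015,"x":0,"y":0,"z":0,"yaw":0},{"grip":0.015,"x":0,"y":0,"z":0,"yaw":0}]'|head -4
python3 - <<'E'
from look import *
togo(413.3,319.5,143,7)
f=lambda i:cv2.resize(i,(390,390),interpolation=2)
cv2.imwrite("pics/a6.png",cv2.hconcat([f(I["top"][200:280,180:260]),f(I["side"][150:230,200:280])])[:,:,::-1])
E
```

```text
time_s: 23.47
ee_pos: [412.1, 317.5, 161.5]
ee_rot: [179.9, 0.1, 6.9]
force: [0.1, 1.0, -1.0]
time_s: 23.88
ee_pos: [413.8, 320.3, 162.8]
ee_rot: [-179.9, -0.1, 7.0]
force: [-0.5, 0.8, -1.6]
tool x -0.0002 y 0.0006 z 0.0195 yaw 0.0002 rad | now [413.4 320.1 162.5] 7.0
```

View pics/a6.png

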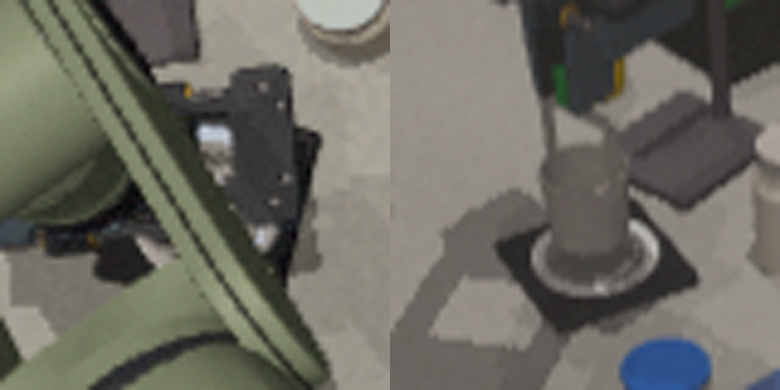

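The side view shows the cup upright and centred over the plate. I'll lower it gently until it touches.

```bash
python3 -m crank '[{"grip":0.015,"x":0,"y":0.0005,"z":0.005,"yaw":0},{"grip":0.015,"x":0,"y":0.0005,"z":0.01,"yaw":0},{"grip":0.015,"x":0,"y":0.0005,"z":0.014,"yaw":0},{"grip":0.015,"x":0,"y":0.0005,"z":0.017,"yaw":0},{"grip":0.015,"x":0,"y":0.0005,"z":0.018,"yaw":0}]'|head -4
for i in 1 2; do python3 -m crank '[{"grip":0.015,"x":0,"y":0,"z":0.0005,"yaw":0},{"grip":0.015,"x":0,"y":0,"z":0.001,"yaw":0},{"grip":0.015,"x":0,"y":0,"z":0.0015,"yaw":0},{"grip":0.015,"x":0,"y":0,"z":0.0015,"yaw":0},{"grip":0.015,"x":0,"y":0,"z":0.0015,"yaw":0}]'|head -4; done
```

```text
time_s: 24.4
ee_pos: [412.7, 318.9, 143.1]
ee_rot: [180.0, 0.1, 7.0]
force: [-0.1, -0.1, -2.0]
time_s: 24.82
ee_pos: [413.2, 319.2, 142.6]
ee_rot: [-180.0, -0.0, 7.0]
force: [-0.5, 0.3, -1.2]
time_s: 25.23
ee_pos: [413.4, 319.3, 141.6]
ee_rot: [-180.0, -0.1, 7.0]
force: [0.2, -1.2, 4.1]
```

```bash
python3 -m crank '[{"grip":0.022,"x":0,"y":0,"z":0.0,"yaw":0},{"grip":0.028,"x":0,"y":0,"z":0,"yaw":0},{"grip":0.036,"x":0,"y":0,"z":0,"yaw":0},{"grip":0.045,"x":0,"y":0,"z":0,"yaw":0},{"grip":0.05,"x":0,"y":0,"z":0,"yaw":0}]'
for i in 1 2; do python3 -m crank '[{"grip":0.05,"x":0,"y":0,"z":-0.005,"yaw":0},{"grip":0.05,"x":0,"y":0,"z":-0.015,"yaw":0},{"grip":0.05,"x":0,"y":0,"z":-0.03,"yaw":0},{"grip":0.05,"x":0,"y":0,"z":-0.05,"yaw":0},{"grip":0.05,"x":0,"y":0,"z":-0.06,"yaw":0}]'|head -4; done
python3 - <<'E'
from look import *
# needle/bands in the first top picture, enlarged coordinates by eye: tg crop x0=395,y0=90,k=4.2 (offset 504)
P=lambda X,Y:(395+(X-504)/4.2-.4,90+Y/4.2-.4)
for nm,X,Y,z in(("needle",(550),325,10),("blue",572,379,6),("red",581,450,6),("scTL",540,262,4),("scBL",577,568,4),("scTR",682,237,4),("scBR",718,558,4)): print(nm,np.round(P(X,Y),1),back("top",*P(X,Y),z).round(1))
hb=[box(16,36,13,77)]
T=cv2.imread("pics/top0.png")[:,:,::-1].copy();S=cv2.imread("pics/side0.png")[:,:,::-1].copy()
for n,im,c0 in(("top",T,(427,160)),("side",S,(420,249))):
    g=hue(im,5,22,120,60);k=np.zeros_like(g);k[c0[1]-14:c0[1]+15,c0[0]-14:c0[0]+15]=1;m=blob(g*k,c0,12);u,v=np.argwhere(m).mean(0)[::-1]
    for w in(0,.1,.2): print(n,w,fit(n,m,[rot(hb[0],w)],back(n,u,v,55)[:2]))
f=lambda i:cv2.resize(i,(390,390),interpolation=2)
cv2.imwrite("pics/a7.png",cv2.hconcat([f(I["side"][225:300,370:445]),f(I["side"][150:230,200:280])])[:,:,::-1])
E
```

```text
time_s: 25.65
ee_pos: [413.0, 319.2, 140.6]
ee_rot: [180.0, 0.0, 7.0]
force: [0.9, 0.2, -0.1]
gripper_width: 45.3
gripper_force: 0.0
time_s: 26.07
ee_pos: [414.1, 319.9, 203.9]
ee_rot: [-179.9, -0.2, 7.0]
force: [-0.3, 0.4, -0.1]
time_s: 26.48
ee_pos: [413.5, 319.5, 262.8]
ee_rot: [-179.9, -0.1, 7.0]
force: [0.7, 0.3, 0.6]
needle [405.6 167. ] [ 632.2 -206.4   10. ]
blue [410.8 179.8] [ 594.9 -221.4    6. ]
red [412.9 196.7] [ 545.  -226.2    6. ]
scTL [403.2 152. ] [ 678.8 -201.8    4. ]
scBL [412.  224.8] [ 463.4 -221.5    4. ]
scTR [437. 146.] [ 697.4 -302.3    4. ]
scBR [445.6 222.5] [ 470.6 -318.5    4. ]
top 0 (array([ 637.23798348, -254.70919549]), np.float64(31.056670511341792), np.int64(125))
top 0.1 (array([ 635.22354933, -254.4698064 ]), np.float64(29.31332564398308), np.int64(125))
top 0.2 (array([ 636.2125853 , -254.63206371]), np.float64(24.885936178392924), np.int64(125))
side 0 (array([ 636.71063585, -254.58258687]), np.float64(26.789296424452132), np.int64(225))
side 0.1 (array([ 636.39879776, -253.84265708]), np.float64(26.781176470588235), np.int64(225))
side 0.2 (array([ 636.63418127, -253.88986109]), np.float64(25.549096501345637), np.int64(225))
```

View pics/a7.png

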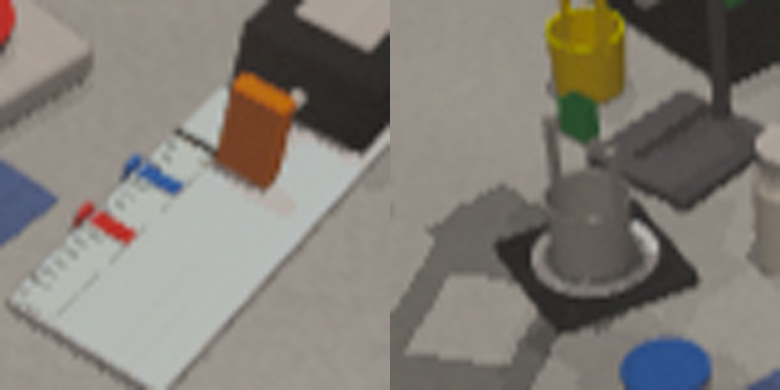

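The cup stands upright and centred on the plate. In the gauge crop the needle is at home at side px (408,252), the blue band at (400,259) and the red band at (390,268). Next I'll measure the needle-to-band distances along the scale.

```bash
cat > prof.py <<'E'
from look import *
def prof(n,im,off=34,z=5,w=5,o=(636.5,-254)):
    c,s=np.cos(np.radians(w)),np.sin(np.radians(w));S=np.arange(-12,112,1.)
    P=np.array([[o[0]-c*t-s*off,o[1]-s*t+c*off,z] for t in S]);q=proj(n,P).astype(np.float32)
    return S,cv2.remap(im,q[None,:,0],q[None,:,1],cv2.INTER_LINEAR)[0].astype(float)
def rep(n,im,**k):
    S,v=prof(n,im,**k);r,g,b=v.T;ce=lambda m:(round(float((S*m).sum()/m.sum()),1) if m.sum()>20 else None,round(float(m.max())))
    print(n,k,"blue",ce(np.clip(b-r-25,0,None)),"red",ce(np.clip(r-b-25,0,None)),"dark min s",S[v.sum(1).argmin()],"val",v.sum(1).min().round(),"med",np.median(v.sum(1)))
E
python3 - <<'E'
from prof import *
T=cv2.imread("pics/top0.png")[:,:,::-1].copy()
for off in(30,34,38):
    for z in (3,8): rep("top",T,off=off,z=z); rep("side",I["side"],off=off,z=z)
togo(600,-150,263,5);togo(636.5,-254,120,5)
E
```

```text
top {'off': 30, 'z': 3} blue (37.5, 109) red (88.3, 142) dark min s 87.0 val 236.0 med 561.0
side {'off': 30, 'z': 3} blue (31.9, 77) red (82.5, 116) dark min s -9.0 val 269.0 med 533.5
top {'off': 30, 'z': 8} blue (38.4, 109) red (88.9, 144) dark min s 88.0 val 229.0 med 561.0
side {'off': 30, 'z': 8} blue (36.4, 76) red (87.3, 115) dark min s 88.0 val 276.0 med 540.0
top {'off': 34, 'z': 3} blue (37.8, 107) red (88.3, 138) dark min s 87.0 val 245.0 med 550.0
side {'off': 34, 'z': 3} blue (31.8, 75) red (82.4, 118) dark min s 83.0 val 276.0 med 538.0
top {'off': 34, 'z': 8} blue (38.7, 108) red (89.1, 138) dark min s 88.0 val 248.0 med 555.0
side {'off': 34, 'z': 8} blue (36.8, 75) red (86.9, 118) dark min s -4.0 val 260.0 med 522.0
top {'off': 38, 'z': 3} blue (37.9, 106) red (88.0, 138) dark min s 86.0 val 240.0 med 498.0
side {'off': 38, 'z': 3} blue (32.2, 75) red (82.8, 118) dark min s -8.0 val 250.0 med 521.0
top {'off': 38, 'z': 8} blue (39.0, 107) red (88.8, 136) dark min s 87.0 val 243.0 med 513.0
side {'off': 38, 'z': 8} blue (36.4, 76) red (86.7, 117) dark min s 88.0 val 276.0 med 507.0
tool x 0.1287 y 0.4882 z -0.0028 yaw 0.0350 rad | now [412.7 318.9 260.2] 7.0
tool x 0.1522 y 0.5959 z 0.1402 yaw 0.0350 rad | now [412.7 318.9 260.2] 7.0
```

```bash
python3 - <<'E'
from prof import *
T=cv2.imread("pics/top0.png")[:,:,::-1].copy()
for n,im in(("top",T),("side",I["side"])):
  for off in(28,32,36,40):
    S,v=prof(n,im,off=off,z=8);b=v.sum(1)[:27];d=np.clip(np.median(v.sum(1))-80-b,0,None);print(n,off,S[:27][b.argmin()],(S[:27]*d).sum()/d.sum(),b.round().astype(int))
E
for i in 1 2 3; do python3 -m crank '[{"grip":0.06,"x":0.007,"y":0.034,"z":0,"yaw":0},{"grip":0.06,"x":0.015,"y":0.068,"z":0.0,"yaw":0},{"grip":0.06,"x":0.022,"y":0.102,"z":0,"yaw":0},{"grip":0.06,"x":0.03,"y":0.136,"z":0,"yaw":0},{"grip":0.06,"x":0.037,"y":0.17,"z":0,"yaw":0}]'|sed -n 2p; done
python3 -m crank '[{"grip":0.06,"x":0.01,"y":0.025,"z":0,"yaw":0.01},{"grip":0.06,"x":0.02,"y":0.05,"z":0.0,"yaw":0.02},{"grip":0.06,"x":0.03,"y":0.07,"z":0.02,"yaw":0.035},{"grip":0.06,"x":0.04,"y":0.085,"z":0.05,"yaw":0.035},{"grip":0.06,"x":0.041,"y":0.085,"z":0.08,"yaw":0.035}]'|sed -n 2,3p
python3 -c "
from h import *
togo(636.5,-254,60,5);print(state()['qpos'].round(0))"
```

```text
top 28 1.0 -0.1592356687898089 [565 565 565 563 562 559 552 546 506 445 378 357 352 349 396 469 535 564
 565 565 565 565 564 562 562 562 562]
top 32 1.0 -0.3798151001540832 [564 565 565 565 565 558 551 543 481 425 363 354 345 334 413 483 562 563
 564 565 565 565 565 565 563 563 563]
top 36 0.0 -0.5248015873015873 [566 566 565 563 561 556 550 525 471 411 366 351 333 352 428 510 561 560
 557 550 538 530 530 542 554 560 560]
top 40 0.0 0.04054054054054054 [567 566 565 562 558 554 552 529 495 463 415 361 313 351 440 523 553 552
 550 533 509 483 491 519 546 559 560]
side 28 -4.0 -3.800228310502283 [521 508 496 463 430 384 345 299 269 285 317 361 421 467 505 515 523 522
 523 523 529 535 544 546 546 546 545]
side 32 -5.0 -4.593915343915344 [533 510 482 449 411 367 327 313 320 341 384 416 446 469 487 508 526 543
 546 545 545 544 544 544 545 546 546]
side 36 -3.0 -3.5741176470588236 [524 508 491 468 431 381 341 302 271 242 289 349 403 453 496 535 538 541
 543 545 546 546 546 546 545 544 544]
side 40 -5.0 -4.31513903192585 [530 521 493 462 418 377 324 275 282 309 355 396 438 476 497 515 527 536
 543 543 543 537 531 534 540 543 540]
ee_pos: [470.4, 153.3, 259.8]
ee_pos: [527.9, -11.0, 259.8]
ee_pos: [585.4, -175.1, 259.5]
ee_pos: [638.1, -256.0, 178.7]
ee_rot: [179.9, -0.1, 4.9]
tool x -0.0014 y -0.0021 z 0.1187 yaw -0.0023 rad | now [ 638.1 -256.   178.7] 4.9
[-23.  30.  78.  -0.  72.  62.]
```

```bash
for i in 1 ; do python3 -m crank '[{"grip":0.06,"x":-0.001,"y":-0.002,"z":0.02,"yaw":0},{"grip":0.06,"x":-0.001,"y":-0.002,"z":0.05,"yaw":0},{"grip":0.06,"x":-0.001,"y":-0.002,"z":0.08,"yaw":0},{"grip":0.06,"x":-0.001,"y":-0.002,"z":0.105,"yaw":0},{"grip":0.06,"x":-0.001,"y":-0.002,"z":0.119,"yaw":0}]'|head -4;done
for i in 1 2; do python3 -m crank '[{"grip":0.055,"x":0,"y":0,"z":0,"yaw":0},{"grip":0.045,"x":0,"y":0,"z":0,"yaw":0},{"grip":0.04,"x":0,"y":0,"z":0,"yaw":0},{"grip":0.035,"x":0,"y":0,"z":0,"yaw":0},{"grip":0.025,"x":0,"y":0,"z":0,"yaw":0}]' 40; done
```

```text
time_s: 28.87
ee_pos: [632.7, -249.8, 56.8]
ee_rot: [-179.8, 0.4, 5.0]
force: [-0.8, -0.5, -0.3]
time_s: 29.28
ee_pos: [636.2, -256.3, 62.4]
ee_rot: [179.4, -0.1, 5.1]
force: [1.3, -15.1, -9.9]
gripper_width: 35.7
gripper_force: 40.0
time_s: 29.7
ee_pos: [636.3, -256.3, 63.1]
ee_rot: [179.4, -0.2, 5.1]
force: [0.9, -16.2, -5.5]
gripper_width: 35.7
gripper_force: 40.0
```

```bash
python3 -m crank '[{"grip":0.025,"x":0,"y":0.001,"z":0,"yaw":0},{"grip":0.025,"x":0,"y":0.002,"z":0,"yaw":0},{"grip":0.025,"x":0,"y":0.002,"z":0,"yaw":0},{"grip":0.025,"x":0,"y":0.002,"z":0,"yaw":0},{"grip":0.025,"x":0,"y":0.002,"z":0,"yaw":0}]'; python3 -c "
from h import *
print(state()['torque'])"
```

```text
time_s: 30.12
ee_pos: [636.3, -256.4, 63.1]
ee_rot: [179.6, -0.1, 5.1]
force: [-0.0, -11.2, -4.3]
gripper_width: 35.7
gripper_force: 40.0
[-1.82301428  0.11170882  0.00512538]
```

```bash
python3 -m crank '[{"grip":0.025,"x":0,"y":0.001,"z":0,"yaw":0},{"grip":0.025,"x":0,"y":0.002,"z":0,"yaw":0},{"grip":0.025,"x":0,"y":0.003,"z":0,"yaw":0},{"grip":0.025,"x":0,"y":0.004,"z":0,"yaw":0},{"grip":0.025,"x":0,"y":0.004,"z":0,"yaw":0}]'
```

```text
time_s: 30.53
ee_pos: [636.4, -256.7, 63.1]
ee_rot: [180.0, -0.1, 5.0]
force: [-2.1, 0.8, 2.5]
gripper_width: 35.9
gripper_force: 40.0
```

```bash
for i in 1 2; do python3 -m crank '[{"grip":0.025,"x":-0.003,"y":0,"z":0,"yaw":0},{"grip":0.025,"x":-0.0075,"y":0,"z":0,"yaw":0},{"grip":0.025,"x":-0.012,"y":0,"z":0,"yaw":0},{"grip":0.025,"x":-0.0165,"y":0,"z":0,"yaw":0},{"grip":0.025,"x":-0.0195,"y":0,"z":0,"yaw":0}]'|head -4; done
python3 - <<'E'
from prof import *
p=state()['ee_pos'];print(p,state()['force'])
rep("side",I["side"],z=8)
S,v=prof("side",I["side"],z=8);print(v.sum(1).round().astype(int)[20:70]);print((v[:,2]-v[:,0]).astype(int)[20:70])
E
```

```text
time_s: 30.95
ee_pos: [617.1, -258.4, 63.1]
ee_rot: [180.0, -0.2, 5.0]
force: [3.7, 3.4, 5.0]
time_s: 31.37
ee_pos: [597.8, -260.0, 63.1]
ee_rot: [180.0, -0.2, 5.0]
force: [4.8, 3.9, 4.5]
[ 597.41682098 -259.99800829   63.0632103 ] [4.41906027 3.28356699 6.16318392]
side {'z': 8} blue (39.9, 10) red (33.5, 66) dark min s 35.0 val 158.0 med 300.5
[218 226 239 255 279 278 269 264 266 267 279 292 302 313 322 331 339 334
 327 318 307 293 271 244 222 198 176 158 159 170 182 192 204 219 240 259
 279 299 315 321 323 325 328 334 339 339 339 341 341 341]
[-45 -40 -33 -27 -20 -21 -19 -18 -17 -16 -16 -16 -17 -18 -18 -18 -19 -18
 -17 -15 -14 -14 -10  -5  -1   4   8  13  18  24  28  31  35  33  24  16
   8  -1  -8 -12 -15 -16 -18 -18 -19 -19 -19 -19 -19 -19]
```

```bash
for i in 1 2 3 4; do python3 -m crank '[{"grip":0.025,"x":0,"y":0,"z":0,"yaw":0},{"grip":0.025,"x":0,"y":0,"z":0,"yaw":0},{"grip":0.025,"x":0,"y":0,"z":0,"yaw":0},{"grip":0.025,"x":0,"y":0,"z":0,"yaw":0},{"grip":0.025,"x":0,"y":0,"z":0,"yaw":0}]'|sed -n 1,2p; done
for i in 1 2 3 4; do python3 -m crank '[{"grip":0.025,"x":0.002,"y":0,"z":0,"yaw":0},{"grip":0.025,"x":0.004,"y":0,"z":0,"yaw":0},{"grip":0.025,"x":0.006,"y":0,"z":0,"yaw":0},{"grip":0.025,"x":0.008,"y":0,"z":0,"yaw":0},{"grip":0.025,"x":0.01,"y":0,"z":0,"yaw":0}]'|sed -n '1,2p;4p'; done
```

```text
time_s: 31.88
ee_pos: [597.8, -260.0, 63.1]
time_s: 32.3
ee_pos: [597.8, -260.0, 63.1]
time_s: 32.72
ee_pos: [597.8, -260.0, 63.0]
time_s: 33.13
ee_pos: [597.8, -260.0, 63.0]
time_s: 33.55
ee_pos: [607.6, -259.2, 63.1]
force: [3.2, 2.8, 6.0]
time_s: 33.97
ee_pos: [617.4, -258.3, 63.1]
force: [2.9, 2.9, 7.0]
time_s: 34.38
ee_pos: [627.2, -257.5, 63.1]
force: [2.6, 1.6, 6.4]
time_s: 34.8
ee_pos: [636.3, -256.7, 63.0]
force: [-3.5, 0.8, 9.9]
```

```bash
python3 -m crank '[{"grip":0.025,"x":0,"y":0,"z":0,"yaw":0},{"grip":0.025,"x":0,"y":0,"z":0,"yaw":0},{"grip":0.025,"x":0,"y":0,"z":0,"yaw":0},{"grip":0.025,"x":0,"y":0,"z":0,"yaw":0},{"grip":0.025,"x":0,"y":0,"z":0,"yaw":0}]'|sed -n 1,2p
for i in 1 2 3 4 5; do python3 -m crank '[{"grip":0.025,"x":-0.003,"y":0,"z":0,"yaw":0},{"grip":0.025,"x":-0.007,"y":0,"z":0,"yaw":0},{"grip":0.025,"x":-0.011,"y":0,"z":0,"yaw":0},{"grip":0.025,"x":-0.015,"y":0,"z":0,"yaw":0},{"grip":0.025,"x":-0.018,"y":0,"z":0,"yaw":0}]'|sed -n '1,2p;4p'; done
python3 - <<'E'
from prof import *
rep("side",I["side"],z=8)
f=lambda i:cv2.resize(i,(600,450),interpolation=2)
cv2.imwrite("pics/a8.png",f(I["side"][230:290,360:440])[:,:,::-1])
E
```

```text
time_s: 35.22
ee_pos: [636.3, -256.7, 63.0]
time_s: 35.63
ee_pos: [619.4, -258.2, 63.0]
force: [4.8, 2.8, 5.1]
time_s: 36.05
ee_pos: [601.8, -259.6, 63.0]
force: [4.3, 2.8, 5.6]
time_s: 36.47
ee_pos: [584.2, -261.1, 63.0]
force: [5.3, 2.6, 4.9]
time_s: 36.88
ee_pos: [566.5, -262.6, 63.0]
force: [6.1, 3.8, 4.8]
time_s: 37.3
ee_pos: [548.8, -264.1, 63.0]
force: [6.4, 4.4, 4.0]
side {'z': 8} blue (None, 0) red (45.9, 68) dark min s -12.0 val 133.0 med 254.5
```

View pics/a8.png

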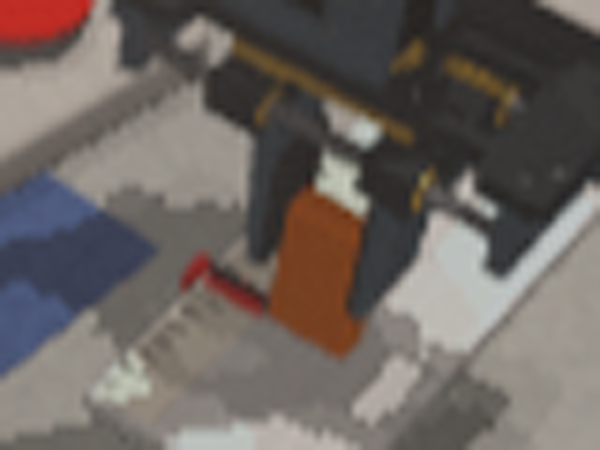

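The red band shows at crop (230,290), with the needle line just at its far side. Parallax from the raised needle explains part of that. I'll go 1.5 mm further and hold.

```bash
python3 -m crank '[{"grip":0.025,"x":-0.0005,"y":0,"z":0,"yaw":0},{"grip":0.025,"x":-0.001,"y":0,"z":0,"yaw":0},{"grip":0.025,"x":-0.0015,"y":0,"z":0,"yaw":0},{"grip":0.025,"x":-0.0015,"y":0,"z":0,"yaw":0},{"grip":0.025,"x":-0.0015,"y":0,"z":0,"yaw":0}]'|sed -n 1,2p
for i in 1 2 3 4; do python3 -m crank '[{"grip":0.025,"x":0,"y":0,"z":0,"yaw":0},{"grip":0.025,"x":0,"y":0,"z":0,"yaw":0},{"grip":0.025,"x":0,"y":0,"z":0,"yaw":0},{"grip":0.025,"x":0,"y":0,"z":0,"yaw":0},{"grip":0.025,"x":0,"y":0,"z":0,"yaw":0}]'|sed -n 1,2p; done
for i in 1 2 3 4 5 6 7 8; do python3 -m crank '[{"grip":0.025,"x":0.002,"y":0,"z":0,"yaw":0},{"grip":0.025,"x":0.0045,"y":0,"z":0,"yaw":0},{"grip":0.025,"x":0.007,"y":0,"z":0,"yaw":0},{"grip":0.025,"x":0.009,"y":0,"z":0,"yaw":0},{"grip":0.025,"x":0.011,"y":0,"z":0,"yaw":0}]'|sed -n '1,2p;4p'; done
```

```text
time_s: 37.82
ee_pos: [547.4, -264.2, 63.0]
time_s: 38.23
ee_pos: [547.4, -264.2, 63.0]
time_s: 38.65
ee_pos: [547.4, -264.2, 63.0]
time_s: 39.07
ee_pos: [547.4, -264.2, 63.0]
time_s: 39.48
ee_pos: [547.4, -264.2, 63.0]
time_s: 39.9
ee_pos: [558.1, -263.3, 63.0]
force: [4.6, 4.1, 5.3]
time_s: 40.32
ee_pos: [568.9, -262.4, 63.0]
force: [4.5, 3.7, 5.7]
time_s: 40.73
ee_pos: [579.7, -261.5, 63.0]
force: [3.8, 3.1, 5.8]
time_s: 41.15
ee_pos: [590.4, -260.6, 63.0]
force: [3.9, 3.5, 5.2]
time_s: 41.57
ee_pos: [601.2, -259.7, 63.0]
force: [3.2, 2.1, 5.9]
time_s: 41.98
ee_pos: [612.0, -258.8, 63.0]
force: [2.4, 2.4, 6.3]
time_s: 42.4
ee_pos: [622.8, -257.9, 63.0]
force: [2.6, 1.4, 6.5]
time_s: 42.82
ee_pos: [633.6, -257.0, 63.1]
force: [1.1, 1.9, 6.9]
```

```bash
python3 -m crank '[{"grip":0.025,"x":0.001,"y":0,"z":0,"yaw":0},{"grip":0.025,"x":0.002,"y":0,"z":0,"yaw":0},{"grip":0.025,"x":0.003,"y":0,"z":0,"yaw":0},{"grip":0.025,"x":0.0038,"y":0,"z":0,"yaw":0},{"grip":0.025,"x":0.0038,"y":0,"z":0,"yaw":0}]'|sed -n '1,2p;4p'
python3 -m crank '[{"grip":0.025,"x":0,"y":0,"z":0,"yaw":0},{"grip":0.034,"x":0,"y":0,"z":0,"yaw":0},{"grip":0.04,"x":0,"y":0,"z":0,"yaw":0},{"grip":0.05,"x":0,"y":0,"z":0,"yaw":0},{"grip":0.06,"x":0,"y":0,"z":0,"yaw":0}]'
python3 -m crank '[{"grip":0.06,"x":0,"y":0,"z":0,"yaw":0},{"grip":0.06,"x":0,"y":0,"z":-0.02,"yaw":0},{"grip":0.06,"x":0,"y":0,"z":-0.05,"yaw":0},{"grip":0.06,"x":0,"y":0,"z":-0.08,"yaw":0},{"grip":0.06,"x":0,"y":0,"z":-0.12,"yaw":0}]'|sed -n '1,2p;4p'
python3 -m crank '[{"grip":0.06,"x":-0.03,"y":0,"z":-0.02,"yaw":0},{"grip":0.06,"x":-0.06,"y":0,"z":-0.04,"yaw":0},{"grip":0.06,"x":-0.09,"y":0,"z":-0.05,"yaw":0},{"grip":0.06,"x":-0.12,"y":0,"z":-0.05,"yaw":0},{"grip":0.06,"x":-0.15,"y":0,"z":-0.05,"yaw":0}]'|sed -n '1,2p;4p'
python3 - <<'E'
from prof import *
def hfit(I,tag):
    im=I["side"];g=hue(im,5,22,120,50);k=np.zeros_like(g);k[232:268,402:440]=1;m=blob(g*k,(420,249),15);print(tag,fit("side",m,[rot(box(16,36,13,77),.09)],[636,-255]))
hfit(I,"now"); hfit({"side":cv2.imread("pics/side0.png")[:,:,::-1].copy()},"start")
S0=cv2.imread("pics/side0.png")[:,:,::-1]
for nm,(u,v) in dict(sugar=(283,190),mug=(404,337),creamer=(257,229),cup=(241,190),seats=(330,205)).items():
    a,b=[x[v-18:v+18,u-18:u+18].astype(float) for x in(I["side"],S0)];print(nm,"diff",abs(a-b).mean().round(1))
S,v=prof("side",I["side"],z=8);print("needle s",S[:30][v.sum(1)[:30].argmin()])
E
```

```text
time_s: 43.23
ee_pos: [636.3, -256.7, 63.0]
force: [-1.5, 2.2, 7.1]
time_s: 43.65
ee_pos: [635.5, -256.5, 60.8]
ee_rot: [-179.9, 0.2, 5.0]
force: [0.1, 0.5, 0.6]
gripper_width: 50.5
gripper_force: 0.0
time_s: 44.07
ee_pos: [635.4, -256.2, 180.2]
force: [0.4, -1.0, 0.1]
time_s: 44.48
ee_pos: [486.2, -269.9, 232.4]
force: [-1.5, -0.3, 1.2]
now (array([ 636.90930367, -254.36361313]), np.float64(25.98920415224913), np.int64(226))
start (array([ 636.90980393, -254.36735332]), np.float64(26.858054594386772), np.int64(225))
sugar diff 14.2
mug diff 13.4
creamer diff 13.2
cup diff 20.3
seats diff 19.4
needle s -4.0
```

```bash
python3 - <<'E'
from look import *
k5=[cyl(25,50,72),box(44,14,72,96)]
for n,b,y in(("top",(291,170),(326,174)),("side",(321,187),(341,201))):
    for nm,lo,hi,c in(("blue",100,120,b),("yellow",24,34,y)):
        m=blob(hue(I[n],lo,hi,120,40),c,25)
        ex=render(n,[rot(P,np.radians(-3 if nm=="blue" else 36))+[*( (603,126) if nm=="blue" else (593.5,26.7)),0] for P in k5]+[cyl(36,50,50)+[*((602.5,126) if nm=="blue" else (593,27)),0]],(0,0,640,400))>.5
        print(n,nm,m.sum(),ex.sum(),"overlap",(m&ex).sum(),np.argwhere(m).mean(0)[::-1].round(1),np.argwhere(ex).mean(0)[::-1].round(1))
m=blob(hue(I["side"],50,85,100,40),(240,172),20);print("cup block",np.argwhere(m).mean(0)[::-1],proj("side",[413.4,319.3,135]))
print(state()["time_s"])
E
```

```text
top blue 459 505 overlap 459 [290.6 173.7] [290.8 173.6]
top yellow 478 502 overlap 477 [326.  177.2] [325.9 177. ]
side blue 219 304 overlap 215 [320.7 194.8] [321.1 193.3]
side yellow 237 315 overlap 221 [340.1 209.5] [340.4 208.6]
cup block [238.13559322 173.3559322 ] [[238.98944839 172.90484375]]
44.6833
```

```bash
python3 -c "
from workcell import *
print(job_done())"
```

```text
the job is handed in; nothing more can be done
None
```

The job is handed in at about 45 s: the blue and yellow knobs are fully down on their valves (no red knob was there), the steel cup stands centred on the tray plate, and the gauge was held about 1.8 s at blue and 1.7 s at red and eased fully home each time.

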